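# Close the hub keeper, kick the stand down and hold the model frame upright

### The arm

A 6-joint arm with a two-finger parallel gripper is mounted at the origin on the work surface. World frame = base frame: x ahead of the robot, y to its left, z up, the work surface at z = 0. Lengths are in m, angles in rad, forces in N, time in s.
With the tool pointing down it reaches from about 0.425 to 0.95 m from the base axis. Payload 3.5 kg.
Tool frame: the origin (TCP) lies at the very end of the fingers, on their centre line; the grasp point (between the pads) lies 19 mm behind it (tcp_to_grasp is the distance from the TCP to the grasp point, in m); z points along the fingers, y is the direction in which the jaws open and shut (so a half turn about z gives the same grasp; the last joint's range is limited). The gripper opens to 85 mm and grips with 20 to 120 N. Pads are 22 mm wide; open, the fingers measure 114 mm over their backs; the gripper's body (76 mm by 85 mm) begins 54 mm behind the grasp point. The pads swing forward as they close: fully open they stand 13 mm farther back than shut.
Start: joints at [-1.407, 0.286, 1.577, -0, 1.279, -0.15], TCP at [0.208, -0.642, 0.231] pointing down, gripper open.
Joint ranges: [-2.77, 2.77], [-0.9, 2.22], [0.21, 2.48], [-1.53, 4.67], [0.24, 2.81], [-2.84, 2.84]. Speed limits (rad/s): [2.79, 2.79, 3.14, 3.14, 3.14, 3.14].

### API

Orientations are given as a unit quaternion [x, y, z, w].
In Python, from plant import * gives the robot as it stands. The module is installed in compiled form; this text tells all that it offers.
- The arm moves only by the tool arm_command, never from a script. Its argument "steps" is a list of rows, each a list of 3 entries, a list of its own where there are three numbers: the turn, a rotation vector about the tool's x, y, z in rad, then the shift along the tool's x, y, z in m, then the gripper command: -1 is shut, 1 is fully open, values between are in proportion. A call has 1 to 12 rows; each row is the pose to reach, as a shift and turn from the pose measured when the call began, along the tool's axes at that moment; what a row does not reach only later rows make up. A row lasts 1/8 s, in which the tool goes at most 62.5 mm and 10.7 degrees, less where a joint would pass 70% of its speed; a pose out of reach is approached as far as the arm can. A call with a gripper value outside its range is refused whole. The fingers move at their own pace and stop on an object; "force" is the grip in N (left out, the last holds). Time passes only in rows, so rows that repeat a pose let the fingers close. It gives the time, the measured TCP pose, the force and the opening at its end, in the units of the state.
- get_state(): the state, without advancing time (a new reading comes with each control period).
- read_camera(name): name is "scene" or "side" or "wrist"; returns a dict with "frame" (400x640x3 uint8, red, green, blue), "vfov" (degrees; the focal length in pixels is half the picture's height over the tangent of half this angle, whatever the lens; pixels are square), "cx", "cy" (the principal point, pixels), "position" and "rotation" of the camera in the world; the wrist camera has in their place "mount" (4x4, takes a point from camera to tool coordinates, whose origin is the TCP and whose axes are the flange's). Camera axes: x right, y up, looking along -z (the intrinsics and any distortion apply to the point x, -y, -z); pixel columns grow to the right and rows downward; lengths in m; the calibration is good to about 2 mm. A picture is of the moment at which its call begins: read the wrist's pose just before it. There is no depth.
- sign_off(): hands the job in, once; it reports no verdict.
The state is a dict: "time": time; "qpos": joint angles; "dq": joint speeds; "joint_efforts": joint torques, N m; "eef_pos": TCP position; "tcp_rot": TCP orientation; "contact_force": force on the tool from outside, world axes, zero at the start; "wrist_torque": the same for the moment, N m; "opening": opening from 0.0 (shut) to 1.0 (fully open).
Only numpy, scipy, OpenCV 4.12 (cv2) and the standard library are available. Lean on these libraries where they do the work, as an engineer would, in place of code of your own. Each camera call takes 0.05 s, during which the arm holds its last target.

### The job

The model bicycle frame leans on its rest with the hub just laid in. First close the hub keeper flap fully down over the hub, next flip the kickstand all the way down over centre, then take the frame by its top bar and tip it upright, without letting it fall past upright onto its stand. Finish while still gripping the top bar, holding the frame upright and still with the stand's foot clear of the steel pad; do not let go, and leave the other things on the bench where they are.

Things in the scene. Friction and masses are not known exactly. Their poses are not given: they have to be found in the camera images.
- fixture: Fixed wooden base plate, 210 x 300 x 12 mm, with two bearing blocks and a padded rest post 110 mm tall on its -x side. Origin on the bench, in the plane of the upright frame. Its y axis runs along the frame towards the hub (rear) end, +x points to the kickstand's side, z up. The frame's tipping axis is parallel to its y axis through x = 0, z = 45 mm.
- frame: Steel frame stub of a model bicycle, about 250 mm long, 0.6 to 1 kg, tipping freely about the fixture's tipping axis. Origin on that axis; axes match the fixture's when upright (frame offsets below are in these). At the start it leans 0.30 rad to -x, kept on its rest by gravity. Let go past upright it falls to +x; the lowered stand then stops it about 0.11 rad past upright.
- top_bar (a point): Middle of the frame's top bar, a free horizontal round bar 14 mm in diameter and 100 mm long running along the frame's y axis, at frame offset (0, -80, 175) mm: the place to grip, fingers to either side (fixture x).
- hub (a point): Centre of the rear hub, a drum 29 mm in diameter and 42 mm long lying along the frame's x axis, at frame offset (0, 60, 75) mm.
- keeper_hinge (a point): Hinge of the keeper flap (axis along the frame's x), on the rear side of the hub at frame offset (0, 84, 89) mm. Nothing stands behind or above it; the folded stand's leg runs past it on the +x side.
- keeper_edge (a point): Middle of the free edge of the keeper flap, an aluminium plate 32 mm wide, 46 mm long from hinge to edge and 5 mm thick. Closed, it lies flat over the hub, pointing to the frame's -y.
- keeper (a joint): Angle of the keeper flap, rad: 0 = closed flat over the hub (its stop), 1.57 = standing straight up, 2.0 = fully open, leaning to the rear. Light friction (about 0.02 N m): it stays where it is left.
- stand_pivot (a point): Pivot of the kickstand (axis along the frame's x), on the +x side of the hub at frame offset (40, 60, 75) mm.
- stand_foot (a point): Centre of the kickstand's round rubber foot, 14 mm in diameter: 85 mm from the pivot seen from the side, and 35 mm further out to +x. The leg between them is a straight round bar of 10 mm.
- stand (a joint): Kickstand angle, rad: 0 = folded, leg pointing rearwards (frame +y) and 10 degrees up; it turns down with growing value; 1.74 = straight down, 1.85 = fully down at its stop. Over-centre spring: below 0.75 it returns to 0, above that it snaps down by itself. Needs at most 0.2 N m (about 3 N down near the foot).
- pad: Loose steel pad 60 x 60 x 8 mm, lying on the base plate under the place of the lowered stand's foot (top 20 mm above the bench). With the frame upright, the lowered foot hangs about 8 mm above it. Origin at the centre of its underside.
- rim: Bystander: small steel rim lying flat on the base plate, 60 mm across, 12 mm high. Origin under its centre.
- spare_hub: Bystander: aluminium spare hub standing on the base plate, 26 mm across, 30 mm high. Origin under its centre.
- glue_jar: Bystander: amber jar, 52 mm across, 60 mm high. Origin under its centre.
- driver: Bystander: screwdriver, 160 mm long, lying on the bench.
- spanner: Bystander: spanner, 140 mm long, lying on the bench.
- parts_cup: Bystander: small white bowl, 60 mm across, 40 mm high. Origin under its centre.
- tin: Bystander: flat tin, 90 x 60 x 22 mm. Origin under its centre.
Mind the look-alikes: they are no part of the job. Of the things like the pad, leave any that is purple; of the rest the larger one is meant.

How it is judged:
On the way, in this order (a step that is already met when the one before it is completed fails the run):
1. the keeper flap is closed over the hub (value of joint keeper below 0.12 rad and value of joint stand below 0.5 rad), for 0.2 s.
2. the kickstand is flipped fully down while the frame still leans on its rest (value of joint stand above 1.7 rad and x of top_bar in the frame of fixture below -0.025 m), for 0.2 s.
At the end, for the whole second after the job is handed in: The keeper is closed (under 0.15 rad), the kickstand fully down (over 1.7 rad), and the gripper holds the frame at its top bar (over 2 N of finger contact, grasp point within 65 mm of the bar's middle), still and upright within 0.07 rad, with the stand's foot not touching the pad (value of joint keeper below 0.15 rad and value of joint stand above 1.7 rad and angle between frame's own z axis and vertical below 0.07 rad and angular speed of frame below 0.1 rad/s and distance between the grasp point and top_bar below 0.065 m and contact force between the fingers and frame above 2 N and contact force between frame and pad below 0.2 N); the arm keeps its last pose, push and grip.
It fails at once if the frame falls past upright onto the stand's side (over about 0.1 rad past upright) (x of top_bar in the frame of fixture above 0.017 m).
It fails at once if a bystander or the pad is disturbed by more than 30 mm (distance of any of pad, rim, spare_hub, glue_jar, driver, spanner, parts_cup, tin from where it was at the start of the episode above 0.03 m).
It also fails if it takes over 59 s, if anything falls off the work surface, if the arm or the gripper's body presses on something with over 40 N, if the wrist force passes 120 N, or if a joint passes its speed limit or range.

## Working session

There is one attempt and no reset: what is moved stays moved. The work goes in short steps, Python scripts to look and compute and a tool call to move; the robot and the scene stay as the last step left them, time stands still between calls to the robot, and variables do not carry over. Pictures are saved under pics/ and viewed, and the job is handed in when it is done.

Besides the shell and the picture viewer there is one more tool, called in YAML: its name, and indented under it one key for each argument. arm_command: Moves the arm, as the interface text tells. Its arguments: {"type":"object","properties":{"steps":{"type":"array"},"force":{"type":"number"}},"required":["steps"]}

```bash
mkdir -p pics
python3 - <<'E'
from plant import *
import cv2
s=get_state();print(s)
for n in ["scene","side","wrist"]:
    c=read_camera(n)
    cv2.imwrite(f"pics/{n}0.png",c["frame"][:,:,::-1])
    print(n,{k:v for k,v in c.items() if k!="frame"})
E
```

```text
{'time': 0.0, 'qpos': array([-1.40699897e+00,  2.87197544e-01,  1.57818333e+00,  1.87401846e-05,
        1.27859617e+00, -1.49975700e-01]), 'dq': array([ 0.00157487,  0.00098623, -0.00125987,  0.00074723, -0.00039131,
       -0.00105036]), 'joint_efforts': array([-5.45315543e-04, -4.05983627e+01, -2.92627251e+01, -2.01315484e-04,
        5.67277035e-03,  1.18966810e-05]), 'eef_pos': array([ 0.208278  , -0.64137114,  0.2299225 ]), 'tcp_rot': array([ 9.87718252e-01,  1.56240948e-01,  7.30485075e-07, -1.19222911e-03]), 'contact_force': array([-0.29809924,  0.28960639,  0.10813033]), 'wrist_torque': array([-0.00448841,  0.00919844,  0.03234528]), 'opening': 0.9983832070831642}
scene {'vfov': 53.81122917913459, 'cx': 322.516904507505, 'cy': 200.94665509954376, 'position': array([0.80972844, 0.38186436, 0.90573319]), 'rotation': array([0.0701255 , 0.26027179, 0.93355813, 0.23624189])}
side {'vfov': 57.54125592650504, 'cx': 321.6494332533666, 'cy': 199.67458309523377, 'position': array([0.13738688, 0.59611268, 0.8383453 ]), 'rotation': array([-0.12430834,  0.37732703,  0.87657595, -0.27163643])}
wrist {'vfov': 63.778245115972126, 'cx': 319.2528242978535, 'cy': 194.16057987109076, 'mount': array([[ 2.88843260e-04,  9.47889421e-01,  3.18599376e-01,
         8.24326287e-02],
       [ 9.99999627e-01, -1.45419345e-05, -8.63338183e-04,
        -2.30221347e-04],
       [-8.13716079e-04,  3.18599507e-01, -9.47889072e-01,
        -1.41862062e-01],
       [ 0.00000000e+00,  0.00000000e+00,  0.00000000e+00,
         1.00000000e+00]])}
```

View pics/scene0.png

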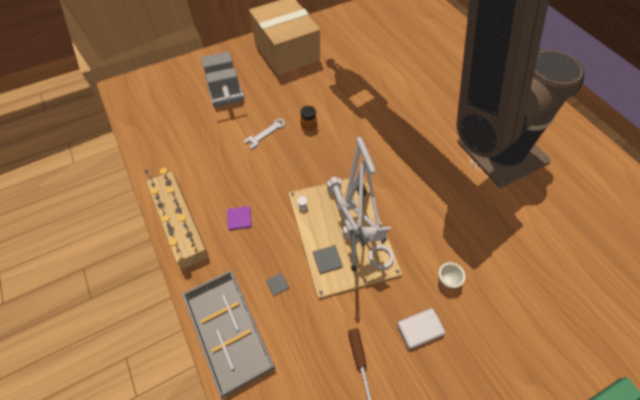

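View pics/side0.png

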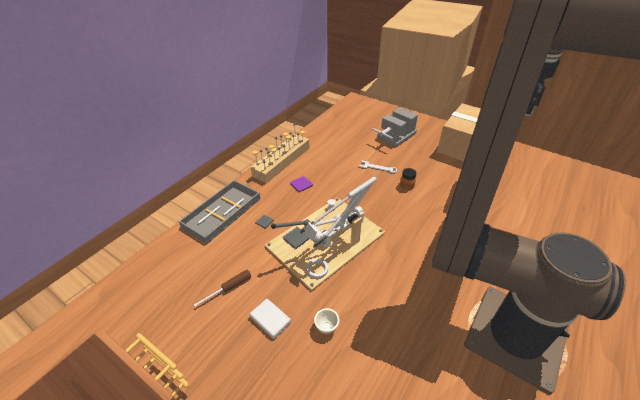

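View pics/wrist0.png

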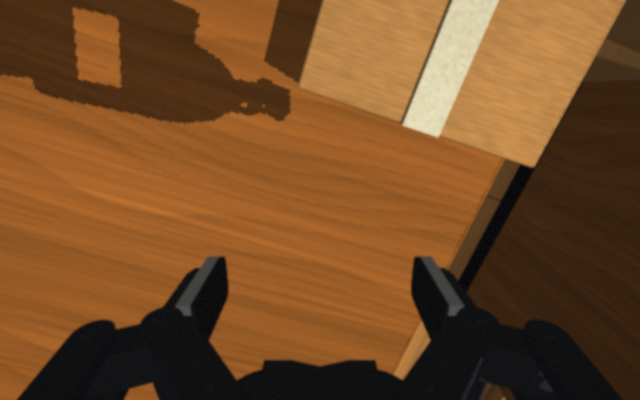

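```bash
cat > h.py <<'E'
import numpy as np, cv2
from scipy.spatial.transform import Rotation as R
CAM={'scene':dict(vf=53.81122917913459,cx=322.516904507505,cy=200.94665509954376,p=np.array([0.80972844,0.38186436,0.90573319]),q=[0.0701255,0.26027179,0.93355813,0.23624189]),
'side':dict(vf=57.54125592650504,cx=321.6494332533666,cy=199.67458309523377,p=np.array([0.13738688,0.59611268,0.8383453]),q=[-0.12430834,0.37732703,0.87657595,-0.27163643])}
for c in CAM.values(): c['R']=R.from_quat(c['q']).as_matrix(); c['f']=200/np.tan(np.radians(c['vf']/2))
def ray(n,u,v):
    c=CAM[n]; d=c['R']@np.array([(u-c['cx'])/c['f'],-(v-c['cy'])/c['f'],-1]); return c['p'],d
def atz(n,u,v,z):
    p,d=ray(n,u,v); return p+d*(z-p[2])/d[2]
def proj(n,X):
    c=CAM[n]; x=(np.atleast_2d(X)-c['p'])@c['R']; return np.c_[c['cx']-c['f']*x[:,0]/x[:,2]*1, c['cy']+c['f']*x[:,1]/x[:,2]]
def tri(obs):
    A=np.zeros((3,3));b=np.zeros(3)
    for n,u,v in obs:
        p,d=ray(n,u,v); d=d/np.linalg.norm(d); P=np.eye(3)-np.outer(d,d); A+=P;b+=P@p
    X=np.linalg.solve(A,b); return X
def crop(img,x0,y0,x1,y1,k,out):
    cv2.imwrite(out,cv2.resize(img[y0:y1,x0:x1],None,fx=k,fy=k,interpolation=cv2.INTER_CUBIC))
E
python3 - <<'E'
from h import *
a=cv2.imread('pics/scene0.png');crop(a,270,120,430,310,3,'pics/s0c.png') if 0 else crop(a,275,130,425,305,3.4,'pics/s0c.png')
a=cv2.imread('pics/side0.png');crop(a,250,165,400,300,4.4,'pics/d0c.png')
E
```

```text
(no output)
```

View pics/s0c.png

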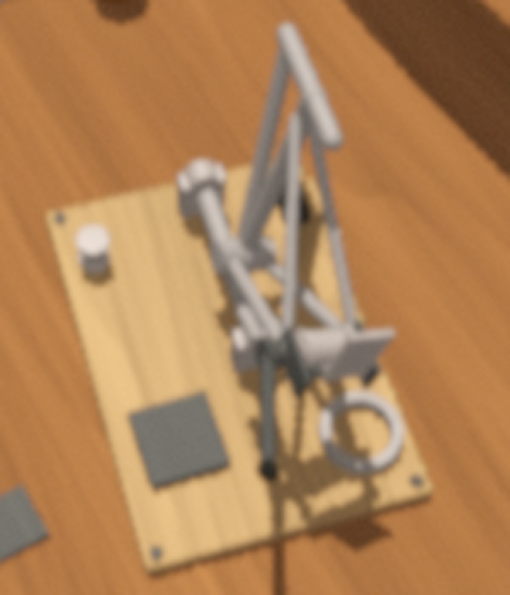

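View pics/d0c.png

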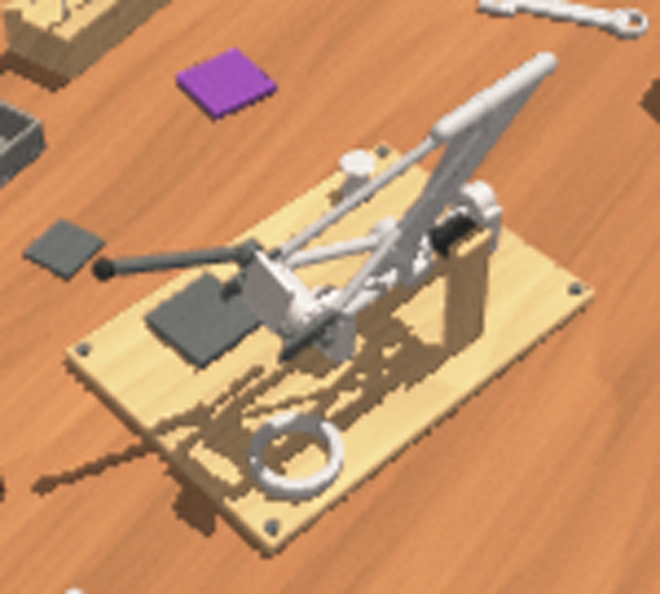

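```bash
cat > fit.py <<'E'
from h import *
from scipy.optimize import least_squares
S=lambda x,y:('scene',x/3.4+275-.35,y/3.4+130-.35)
D=lambda x,y:('side',x/4.4+250-.4,y/4.4+165-.4)
hx,hy=.105,.15
obs=[((hx,-hy,.012),S(48,214)),((hx,hy,.012),S(150,567)),((-hx,hy,.012),S(431,490)),
((-hx,hy,.012),D(270,545)),((hx,hy,.012),D(67,354)),((-hx,-hy,.012),D(595,290)),((hx,-hy,.012),D(383,146))]
bar=[((0,-.13,.175),S(288,30)),((0,-.03,.175),S(333,138)),((0,-.13,.175),D(547,63)),((0,-.03,.175),D(440,128))]
def F(p,lean): 
    # frame->world
    Rf=R.from_euler('z',p[2]).as_matrix(); return Rf, np.array([p[0],p[1],0])
def pts(p):
    Rf,t=F(p,0); RL=Rf@R.from_euler('y',-p[3]).as_matrix()
    out=[]
    for X,o in obs: out.append((Rf@np.array(X)+t,o))
    for X,o in bar: out.append((RL@np.array(X)+t+[0,0,.045],o))
    return out
def res(p): return np.concatenate([proj(o[0],X)[0]-np.array(o[1:]) for X,o in pts(p)])
g=atz('side',(265.5+384.8)/2,(245+231)/2,.012)
e=atz(*obs[2][1],.012)-atz(*[ 'scene',289.7,192.9],.012)
if __name__=='__main__':
    for o in obs: print(o[0],atz(*o[1],.012))
    v=atz(*obs[1][1],.012)-atz(*obs[0][1],.012); yaw=np.arctan2(v[1],v[0])-np.pi/2
    r=least_squares(res,[g[0],g[1],yaw,.3]); print(r.x, np.degrees(r.x[2])); print(r.fun.reshape(-1,2).round(2))
    np.save('fix.npy',r.x)
    for e in (0,1): print('bar',tri([bar[e][1],bar[e+2][1]]))
E
python3 fit.py
```

```text
(0.105, -0.15, 0.012) [ 0.61152507 -0.15762237  0.012     ]
(0.105, 0.15, 0.012) [0.67523765 0.13120266 0.012     ]
(-0.105, 0.15, 0.012) [0.47538015 0.1764581  0.012     ]
(-0.105, 0.15, 0.012) [0.47668471 0.17523336 0.012     ]
(0.105, 0.15, 0.012) [0.67545974 0.1319053  0.012     ]
(-0.105, -0.15, 0.012) [ 0.4113134  -0.11592708  0.012     ]
(0.105, -0.15, 0.012) [ 0.61188277 -0.15659771  0.012     ]
[ 0.54305997  0.0101992  -0.22437443  0.37916554] -12.855707925937075
[[-0.47 -0.41]
 [-0.98  1.42]
 [ 1.25  0.92]
 [-0.22  1.73]
 [-1.12 -0.24]
 [ 0.68  1.22]
 [ 0.42 -0.49]
 [-2.74 -1.46]
 [-1.57  0.95]
 [ 3.   -0.24]
 [ 1.29  2.23]]
bar [ 0.45277147 -0.08841615  0.21631808]
bar [0.47427824 0.00094751 0.21881517]
```

```bash
cat > ov.py <<'E'
from h import *
import sys
p=np.load('fix.npy')
def world(X,lean=.3,p=p):
    Rf=R.from_euler('z',p[2]).as_matrix(); return Rf@(R.from_euler('y',-lean).as_matrix()@np.array(X)+[0,0,.045])+[p[0],p[1],0]
def stand(th,r=.085,out=.035):
    # 0 : +y, 10deg up ; turns down
    a=np.radians(10)-th; return np.array([.04+out,.06+r*np.cos(a),.075+r*np.sin(a)])
def keep(k,L=.046): # 0 -> -y ; 1.57 up
    return np.array([0,.084-L*np.cos(k),.089+L*np.sin(k)])
if __name__=='__main__':
  for n,(x0,y0,x1,y1,k),src in (('scene',(275,130,425,305,3.4),'s0c'),('side',(250,165,400,300,4.4),'d0c')):
    a=cv2.imread(f'pics/{src}.png')
    def P(X): u=proj(n,X)[0]; return tuple(int(round(t)) for t in ((u[0]+.4-x0)*k,(u[1]+.4-y0)*k))
    for lean,c in ((.3,(0,0,255)),(.38,(255,0,0))):
        cv2.line(a,P(world((0,-.13,.175),lean)),P(world((0,-.03,.175),lean)),c,1)
        for q in ((.04,.06,.075),(0,.06,.075),stand(0),(-.021,.06,.075),(0,0,0),(0,.084,.089)): cv2.circle(a,P(world(q,lean)),4,c,1)
    for q in ((.105,.15),(.105,-.15),(-.105,.15),(-.105,-.15)):
        Rf=R.from_euler('z',p[2]).as_matrix(); cv2.circle(a,P(Rf@np.array([*q,.012])+[p[0],p[1],0]),4,(0,255,0),1)
    cv2.imwrite(f'pics/{src}_ov.png',a)
E
python3 ov.py
```

```text
(no output)
```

View pics/s0c_ov.png

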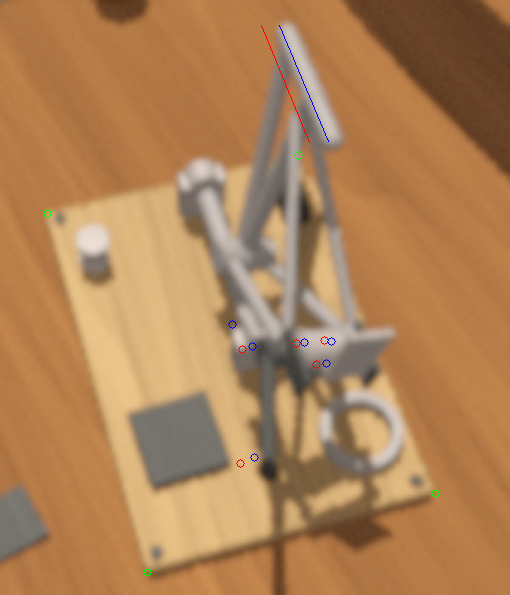

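View pics/d0c_ov.png

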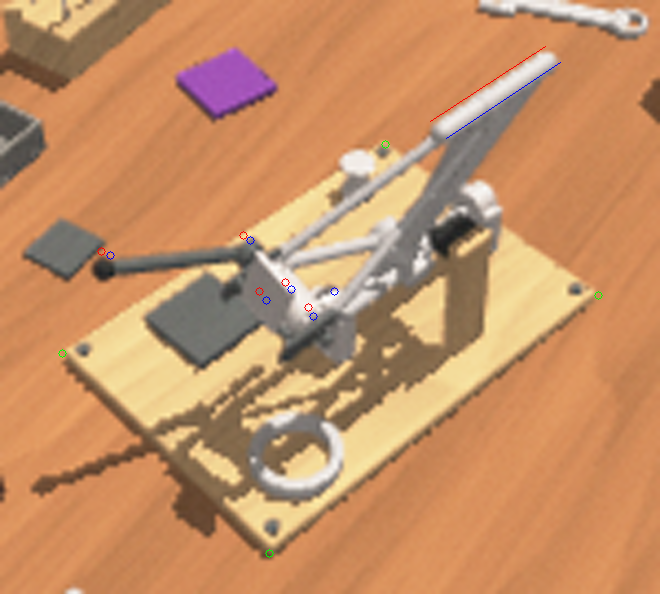

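Run:
```python
from fit import *
import fit
r=least_squares(lambda p:np.concatenate([proj(o[0],R.from_euler('z',p[2]).as_matrix()@np.array(X)+[p[0],p[1],p[3]])[0]-np.array(o[1:]) for X,o in obs]),[.543,.01,-.22,0]);p=r.x;print(p,r.fun.reshape(-1,2).round(1))
Rf=R.from_euler('z',p[2]).as_matrix()
from ov import stand
def loc(W): return Rf.T@(W-[p[0],p[1],0])
fm={'bar-13':(S(287,27),D(550,60),(0,-.13,.175)),'bar-3':(S(335,138),D(440,130),(0,-.03,.175)),'foot':(S(268,469),D(104,268),stand(0)),'sparehub top':(S(93,237),D(357,159),None)}
for k,(a,b,X) in fm.items():
    W=tri([a,b]); 
    pr=R.from_euler('y',-.3).as_matrix()@np.array(X)+[0,0,.045] if X is not None else None
    print(k,'world',W.round(4),'loc',loc(W).round(4),'pred',pr, 'resid',[(proj(o[0],W)[0]-o[1:]).round(1) for o in (a,b)])
```

```text
[ 0.543272    0.00794114 -0.21811218 -0.00066301] [[-1.2 -0.6]
 [-1.1  0.9]
 [ 0.9 -0.1]
 [ 0.7  1.3]
 [-0.6 -0.3]
 [ 0.8  0.6]
 [ 0.4 -0.8]]
bar-13 world [ 0.4522 -0.0907  0.2171] loc [-0.0675 -0.116   0.2171] pred [-0.05171604 -0.13        0.21218389] resid [array([0. , 0.3]), array([ 0.2, -0.2])]
bar-3 world [0.4734 0.0019 0.2188] loc [-0.0669 -0.021   0.2188] pred [-0.05171604 -0.03        0.21218389] resid [array([0. , 0.1]), array([ 0.1, -0.1])]
foot world [0.6069 0.1522 0.1556] loc [0.0309 0.1546 0.1556] pred [0.04512431 0.14370866 0.15291511] resid [array([-0. , -0.2]), array([-0.1,  0.1])]
sparehub top world [ 0.5989 -0.1013  0.0486] loc [ 0.0779 -0.0946  0.0486] pred None resid [array([-0., -0.]), array([-0.,  0.])]
```

```bash
cat > mv.py <<'E'
from h import *
from plant import *
def yawdown(deg,tilt=0):
    # tool z down, tool x at world yaw deg ; tilt about tool x (rad)
    a=np.radians(deg); M=np.array([[np.cos(a),np.sin(a),0],[np.sin(a),-np.cos(a),0],[0,0,-1]]).T
    M=np.c_[[np.cos(a),np.sin(a),0],[np.sin(a),-np.cos(a),0],[0,0,-1]]
    return M@R.from_rotvec([tilt,0,0]).as_matrix()
def show(targets,Rt=None):
    s=get_state(); R0=R.from_quat(s['tcp_rot']).as_matrix()
    rv=R.from_matrix(R0.T@Rt).as_rotvec() if Rt is not None else None
    print('t',s['time'],'pos',s['eef_pos'].round(4),'F',s['contact_force'].round(2),'op',round(s['opening'],3),'q',s['qpos'].round(2))
    for t in targets: print('shift',(R0.T@(np.array(t)-s['eef_pos'])).round(4),'turn',rv)
E
python3 - <<'E'
from mv import *
s=get_state();p=s['eef_pos']
show([[p[0],p[1],.40],[.56,.06,.40]],yawdown(77.5))
E
```

```text
t 0.15 pos [ 0.2083 -0.6415  0.2302] F [-0.14  0.37  0.28] op 0.999 q [-1.41  0.29  1.58  0.    1.28 -0.15]
shift [ 1.000e-04 -3.000e-04 -1.698e-01] turn [-0.00152417 -0.00123008 -1.03884154]
shift [ 0.5511 -0.559  -0.1686] turn [-0.00152417 -0.00123008 -1.03884154]
```

arm_command:
  steps:
    - [[0, 0, 0], [0, 0, -0.06], 1]
    - [[0, 0, -0.09], [0, 0, -0.12], 1]
    - [[0, 0, -0.18], [0.04, -0.04, -0.17], 1]
    - [[0, 0, -0.27], [0.08, -0.08, -0.17], 1]
    - [[0, 0, -0.36], [0.12, -0.12, -0.17], 1]
    - [[0, 0, -0.45], [0.16, -0.16, -0.17], 1]
    - [[0, 0, -0.54], [0.2, -0.2, -0.17], 1]
    - [[0, 0, -0.63], [0.24, -0.24, -0.17], 1]
    - [[0, 0, -0.72], [0.28, -0.28, -0.17], -1]
    - [[0, 0, -0.81], [0.32, -0.32, -0.17], -1]
    - [[0, 0, -0.9], [0.36, -0.36, -0.17], -1]
    - [[0, 0, -1.0], [0.4, -0.4, -0.17], -1]
  force: 40

```text
time: 1.65
eef_pos: [0.4657, -0.1361, 0.4009]
tcp_rot: [0.791, 0.612, 0.0, -0.001]
contact_force: [0.1, -0.2, -0.2]
opening: 0.146
```

Run:
```python
from mv import *
show([[.56,.06,.40]],yawdown(77.5))
```

```text
t 1.65 pos [ 0.4657 -0.1361  0.4009] F [ 0.12 -0.25 -0.19] op 0.146 q [-0.49 -0.22  1.8   0.    1.57 -0.24]
shift [0.2134 0.042  0.0012] turn [-0.00057385 -0.00166236 -0.03572453]
```

arm_command:
  steps:
    - [[0, 0, -0.036], [0.06, 0.012, 0], -1]
    - [[0, 0, -0.036], [0.12, 0.024, 0], -1]
    - [[0, 0, -0.036], [0.18, 0.036, 0], -1]
    - [[0, 0, -0.036], [0.213, 0.042, 0], -1]
    - [[0, 0, -0.036], [0.213, 0.042, 0], -1]
    - [[0, 0, -0.036], [0.213, 0.042, 0], -1]

```text
time: 2.4
eef_pos: [0.5596, 0.0591, 0.4008]
tcp_rot: [0.78, 0.626, -0.0, -0.001]
contact_force: [-0.0, -0.1, 0.3]
opening: 0.001
```

Run:
```python
from mv import *
s=get_state(); np.savez('w1.npz',p=s['eef_pos'],q=s['tcp_rot']); print(s['eef_pos'],s['tcp_rot'],s['opening'],s['dq'].round(3))
for n in ['wrist']:
    c=read_camera(n); cv2.imwrite(f'pics/{n}1.png',cv2.resize(c['frame'][:,:,::-1],None,fx=1.25,fy=1.25,interpolation=cv2.INTER_CUBIC))
```

```text
[0.55960251 0.05913941 0.40084795] [ 7.79831006e-01  6.25989541e-01 -5.23308155e-07 -8.34404051e-04] 0.0011464927406818622 [-0.018 -0.01   0.003  0.003 -0.002  0.002]
```

View pics/wrist1.png

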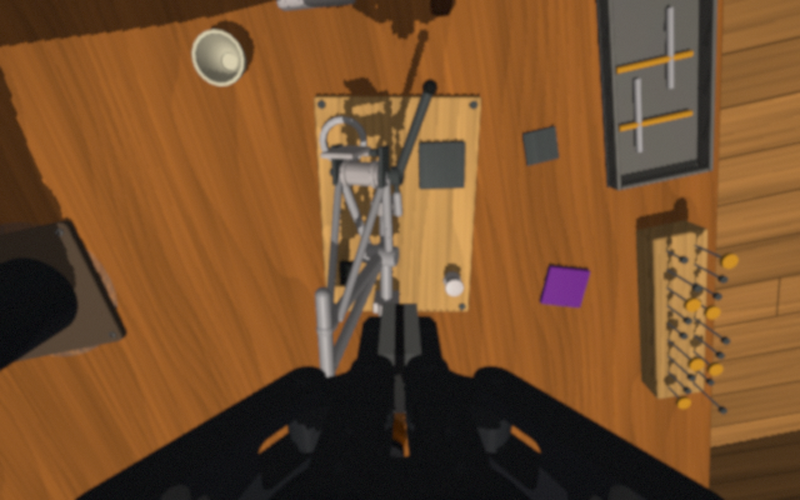

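Run:
```python
from h import *
a=cv2.imread('pics/wrist1.png'); print(a.shape); crop(a,300,70,500,270,3.5,'pics/w1c.png')
crop(a,290,230,480,400,3.5,'pics/w1d.png')
```

```text
(500, 800, 3)
```

View pics/w1c.png

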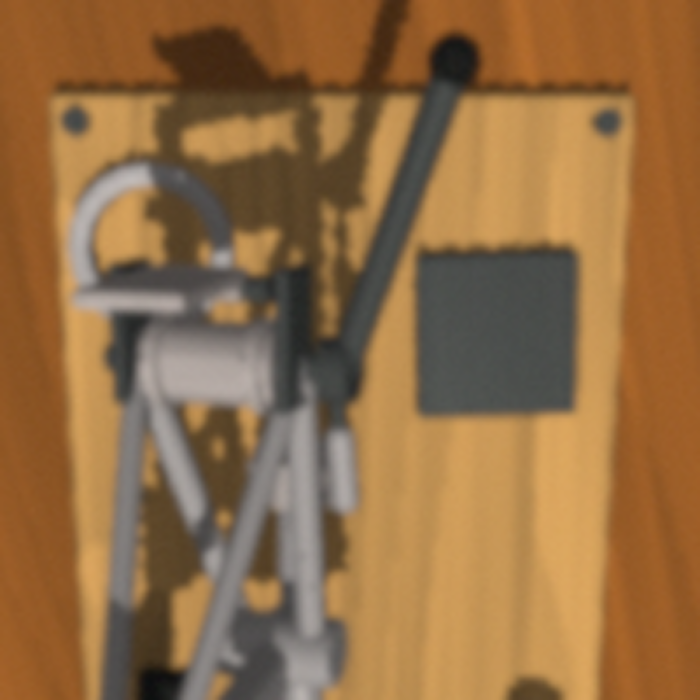

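View pics/w1d.png

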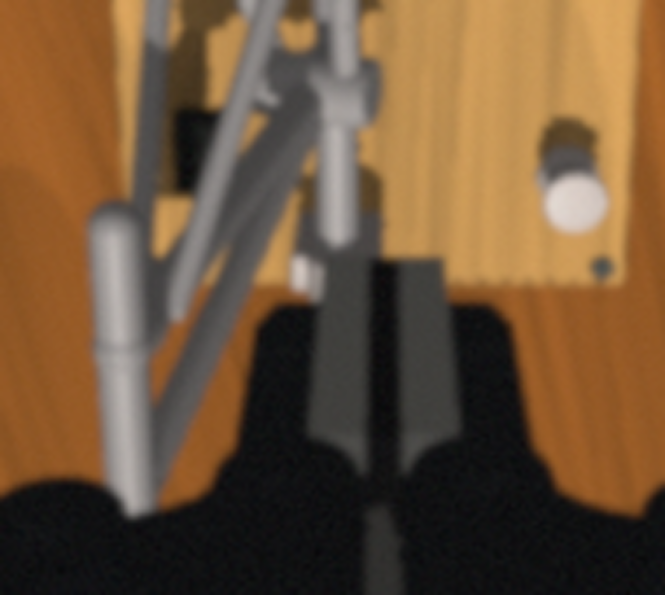

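```bash
cat > fit2.py <<'E'
from h import *
from scipy.optimize import least_squares
M=np.array([[2.88843260e-04,9.47889421e-01,3.18599376e-01,8.24326287e-02],[9.99999627e-01,-1.45419345e-05,-8.63338183e-04,-2.30221347e-04],[-8.13716079e-04,3.18599507e-01,-9.47889072e-01,-1.41862062e-01],[0,0,0,1]])
def addw(name,p,q):
    T=np.eye(4);T[:3,:3]=R.from_quat(q).as_matrix();T[:3,3]=p;T=T@M
    CAM[name]=dict(f=200/np.tan(np.radians(63.778245115972126/2)),cx=319.2528242978535,cy=194.16057987109076,p=T[:3,3],R=T[:3,:3])
w=np.load('w1.npz'); addw('w1',w['p'],w['q'])
S=lambda x,y:('scene',x/3.4+275-.35,y/3.4+130-.35)
D=lambda x,y:('side',x/4.4+250-.4,y/4.4+165-.4)
W=lambda x,y:('w1',(x/3.5+300)/1.25-.2,(y/3.5+70)/1.25-.2)
W2=lambda x,y:('w1',(x/3.5+290)/1.25-.2,(y/3.5+230)/1.25-.2)
from ov import stand
hx,hy=.105,.15
obs=[((hx,-hy),S(48,214)),((hx,hy),S(150,567)),((-hx,hy),S(431,490)),((-hx,hy),D(270,545)),((hx,hy),D(67,354)),((-hx,-hy),D(595,290)),((hx,-hy),D(383,146)),
((-hx,hy),W(52,93)),((hx,hy),W(632,93)),((hx,-hy),W2(625,285))]
fr=[((0,-.13,.175),S(287,27)),((0,-.03,.175),S(337,141)),((0,-.13,.175),D(552,60)),((0,-.03,.175),D(438,130)),((0,-.03,.175),W2(114,206)),
(stand(0),S(268,469)),(stand(0),D(104,268)),(stand(0),W(454,58)),((0,.06,.075),W(213,365)),((.04,.06,.075),W(335,372))]
# p: x,y,yaw,plate dx,dy, z offs for scene/side
def pred(p):
    Rf=R.from_euler('z',p[2]).as_matrix(); t=np.array([p[0],p[1],0]); o=[]
    RL=R.from_euler('y',-p[5]).as_matrix()
    for X,_ in obs: o.append(Rf@np.array([X[0]+p[3],X[1]+p[4],.012])+t)
    for X,_ in fr: o.append(Rf@(RL@np.array(X)+[0,0,.045])+t)
    return o
def res(p):
    sh={'scene':p[6:9],'side':p[9:12],'w1':p[12:15]}
    return np.concatenate([proj(b[0],X-sh[b[0]])[0]-np.array(b[1:]) for X,(_,b) in zip(pred(p),obs+fr)]+[np.array(p[6:])/.0015,[(p[5]-.3)/.01]])
if __name__=='__main__':
    r=least_squares(res,[.535,.02,-.22,.01,-.01,.3]+[0]*9,loss='soft_l1'); p=r.x
    print(p.round(4)); n=2*len(obs+fr)
    for (X,b),e in zip(obs+fr,r.fun[:n].reshape(-1,2)): print(b[0],np.round(X,3),e.round(1))
    np.save('fix.npy',p)
E
python3 fit2.py
```

```text
[ 5.311e-01  2.080e-02 -2.193e-01  1.580e-02 -9.900e-03  2.970e-01
  1.700e-03 -3.000e-04 -1.000e-04 -5.000e-04  3.000e-04 -3.000e-04
 -7.000e-04 -0.000e+00  1.000e-03]
scene [ 0.105 -0.15 ] [-1.  -0.9]
scene [0.105 0.15 ] [-0.9  0.6]
scene [-0.105  0.15 ] [ 1.  -0.3]
side [-0.105  0.15 ] [0.2 0.6]
side [0.105 0.15 ] [-0.9 -1. ]
side [-0.105 -0.15 ] [0.5 0.1]
side [ 0.105 -0.15 ] [ 0.2 -1.3]
w1 [-0.105  0.15 ] [-1.6 -0.4]
w1 [0.105 0.15 ] [ 0.9 -0.2]
w1 [ 0.105 -0.15 ] [-0.3  0.4]
scene [ 0.    -0.13   0.175] [-0.7  0.2]
scene [ 0.    -0.03   0.175] [-0.5  1.2]
side [ 0.    -0.13   0.175] [0. 0.]
side [ 0.    -0.03   0.175] [-0.2  1.6]
w1 [ 0.    -0.03   0.175] [-0.4  0.7]
scene [0.075 0.144 0.09 ] [ 0.5 -0.4]
side [0.075 0.144 0.09 ] [0.3 0.4]
w1 [0.075 0.144 0.09 ] [-0.5  0.8]
w1 [0.    0.06  0.075] [ 0.2 -0.4]
w1 [0.04  0.06  0.075] [ 1.1 -0.6]
```

```bash
cat > wp.py <<'E'
from mv import *
P=np.load('fix.npy')
def world(X,lean=.3):
    Rf=R.from_euler('z',P[2]).as_matrix(); return Rf@(R.from_euler('y',-lean).as_matrix()@np.array(X)+[0,0,.045])+[P[0],P[1],0]
def fixl(Wd):
    Rf=R.from_euler('z',P[2]).as_matrix(); return Rf.T@(np.array(Wd)-[P[0],P[1],0])
def inframe(Wd,lean=.3):
    return R.from_euler('y',-lean).as_matrix().T@(fixl(Wd)-[0,0,.045])
YAW=90+np.degrees(P[2])
E
python3 - <<'E'
from wp import *
w=[world(x) for x in ((0,.135,.17),(0,.135,.112),(0,.105,.112),(0,.07,.112))]
print(w); show(w,yawdown(YAW,-.3))
E
```

```text
[array([0.51140872, 0.16345342, 0.2074072 ]), array([0.52813826, 0.15972408, 0.15199769]), array([0.52161089, 0.1304428 , 0.15199769]), array([0.51399561, 0.0962813 , 0.15199769])]
t 2.45 pos [0.5596 0.0587 0.4011] F [-0.67  0.15  0.45] op 0.003 q [-0.08 -0.04  1.63  0.    1.55  0.14]
shift [ 0.0915 -0.0696  0.1938] turn [-0.30089258 -0.00124394  0.00030844]
shift [ 0.0915 -0.0524  0.2492] turn [-0.30089258 -0.00124394  0.00030844]
shift [ 0.0615 -0.0524  0.2492] turn [-0.30089258 -0.00124394  0.00030844]
shift [ 0.0265 -0.0524  0.2491] turn [-0.30089258 -0.00124394  0.00030844]
```

arm_command:
  steps:
    - [[-0.1, 0, 0], [0.045, -0.035, 0.0], -1]
    - [[-0.2, 0, 0], [0.091, -0.07, 0.01], -1]
    - [[-0.3, 0, 0], [0.091, -0.07, 0.06], -1]
    - [[-0.3, 0, 0], [0.091, -0.07, 0.12], -1]
    - [[-0.3, 0, 0], [0.091, -0.07, 0.17], -1]
    - [[-0.3, 0, 0], [0.091, -0.07, 0.194], -1]
    - [[-0.3, 0, 0], [0.091, -0.07, 0.194], -1]

```text
time: 3.32
eef_pos: [0.5093, 0.1615, 0.2047]
tcp_rot: [0.772, 0.618, 0.091, 0.115]
contact_force: [0.6, 0.2, 0.2]
opening: 0.002
```

Run:
```python
from wp import *
show([world(x) for x in ((0,.135,.112),(0,.105,.112),(0,.07,.112))],yawdown(YAW,-.3))
c=read_camera('wrist'); cv2.imwrite('pics/wrist2.png',c['frame'][:,:,::-1])
c=read_camera('side'); crop(c['frame'][:,:,::-1],230,130,430,290,4,'pics/side2.png')
```

```text
t 3.325 pos [0.5093 0.1615 0.2047] F [0.65 0.17 0.22] op 0.002 q [ 0.17 -0.13  2.09 -0.14  0.91  0.46]
shift [0.0024 0.0026 0.0559] turn [-0.00554102  0.0012863  -0.00122486]
shift [-0.0276  0.0027  0.0559] turn [-0.00554102  0.0012863  -0.00122486]
shift [-0.0626  0.0027  0.056 ] turn [-0.00554102  0.0012863  -0.00122486]
```

View pics/wrist2.png

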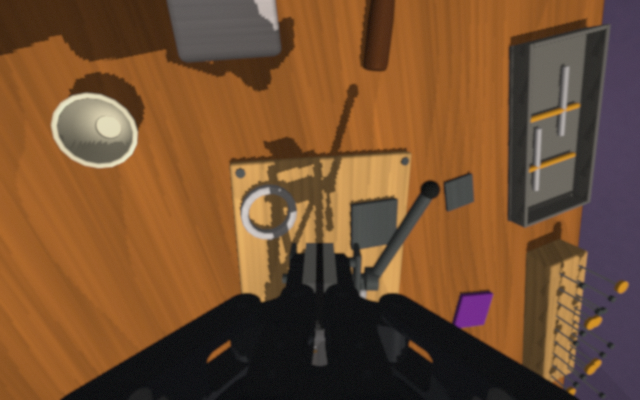

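View pics/side2.png

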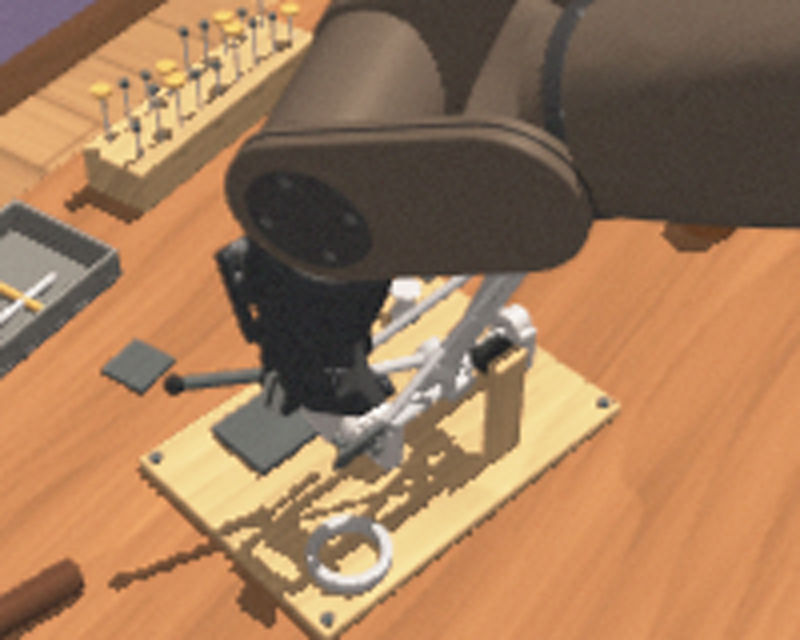

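arm_command:
  steps:
    - [[0, 0, 0], [0.002, 0.003, 0.03], -1]
    - [[0, 0, 0], [0.002, 0.003, 0.056], -1]
    - [[0, 0, 0], [-0.01, 0.003, 0.056], -1]
    - [[0, 0, 0], [-0.022, 0.003, 0.056], -1]
    - [[0, 0, 0], [-0.034, 0.003, 0.056], -1]
    - [[0, 0, 0], [-0.046, 0.003, 0.056], -1]
    - [[0, 0, 0], [-0.054, 0.003, 0.056], -1]
    - [[0, 0, 0], [-0.062, 0.003, 0.056], -1]

```text
time: 4.42
eef_pos: [0.517, 0.097, 0.1562]
tcp_rot: [0.772, 0.618, 0.095, 0.117]
contact_force: [-0.4, 0.6, 1.1]
opening: 0.001
```

Run:
```python
from wp import *
s=get_state();print('inframe',inframe(s['eef_pos']).round(4))
show([world(x) for x in ((0,.065,.1),(0,.062,.092),(0,.062,.088),(0,.062,.15))],yawdown(YAW,-.3))
c=read_camera('wrist'); cv2.imwrite('pics/wrist3.png',c['frame'][:,:,::-1])
c=read_camera('side'); crop(c['frame'][:,:,::-1],230,130,430,290,4,'pics/side3.png')
c=read_camera('scene'); crop(c['frame'][:,:,::-1],270,120,430,310,3,'pics/scene3.png')
```

```text
inframe [0.0039 0.0714 0.1151]
t 4.425 pos [0.517  0.097  0.1562] F [-0.4   0.56  1.1 ] op 0.001 q [ 0.03 -0.11  2.17 -0.1   0.79  0.31]
shift [-0.0064 -0.0039  0.0151] turn [ 0.00128293 -0.00157043 -0.00164437]
shift [-0.0094 -0.0039  0.0231] turn [ 0.00128293 -0.00157043 -0.00164437]
shift [-0.0095 -0.0039  0.0271] turn [ 0.00128293 -0.00157043 -0.00164437]
shift [-0.0094 -0.0038 -0.0349] turn [ 0.00128293 -0.00157043 -0.00164437]
```

View pics/scene3.png

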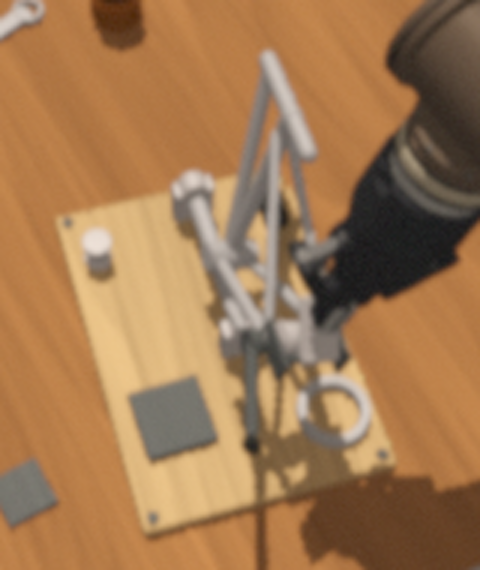

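View pics/side3.png

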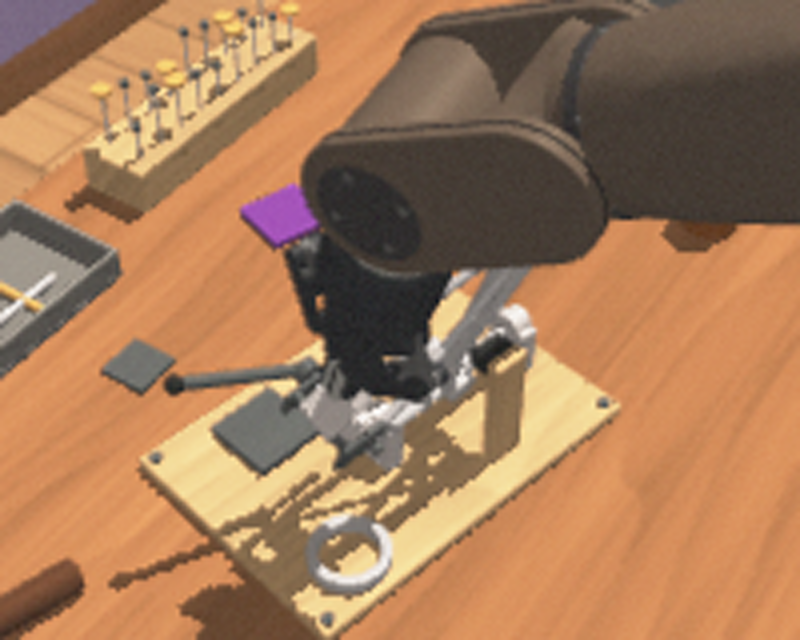

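arm_command:
  steps:
    - [[0, 0, 0], [-0.006, -0.004, 0.008], -1]
    - [[0, 0, 0], [-0.008, -0.004, 0.016], -1]
    - [[0, 0, 0], [-0.01, -0.004, 0.022], -1]
    - [[0, 0, 0], [-0.01, -0.004, 0.026], -1]

```text
time: 5.08
eef_pos: [0.5225, 0.0864, 0.1358]
tcp_rot: [0.771, 0.618, 0.097, 0.12]
contact_force: [-13.3, -2.7, 35.5]
opening: -0.002
```

Run:
```python
from wp import *
s=get_state();print('inframe',inframe(s['eef_pos']).round(4))
show([world(x) for x in ((0,.062,.088),(0,.062,.15))],yawdown(YAW,-.3))
c=read_camera('side'); crop(c['frame'][:,:,::-1],280,190,360,260,8,'pics/side4.png')
c=read_camera('scene'); crop(c['frame'][:,:,::-1],330,200,410,270,8,'pics/scene4.png')
```

```text
inframe [0.0052 0.0622 0.0934]
t 5.075 pos [0.5225 0.0864 0.1358] F [-13.27  -2.74  35.46] op -0.002 q [ 0.   -0.08  2.18 -0.1   0.74  0.29]
shift [-0.0002 -0.0052  0.0054] turn [ 0.00949244 -0.00159466 -0.00107326]
shift [-0.0001 -0.0047 -0.0566] turn [ 0.00949244 -0.00159466 -0.00107326]
```

View pics/scene4.png

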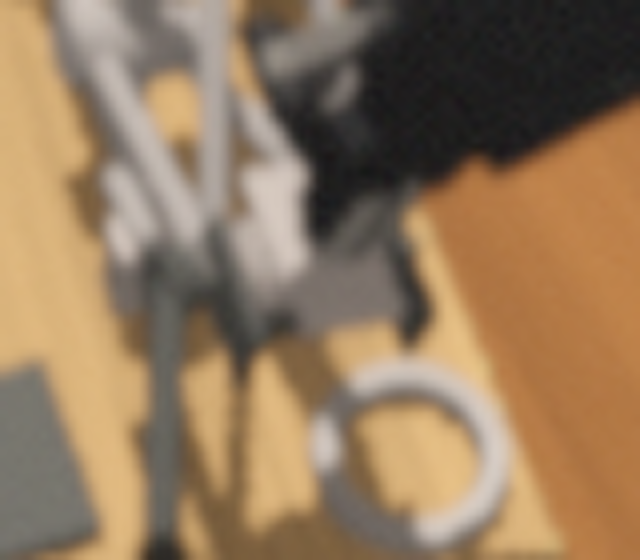

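View pics/side4.png

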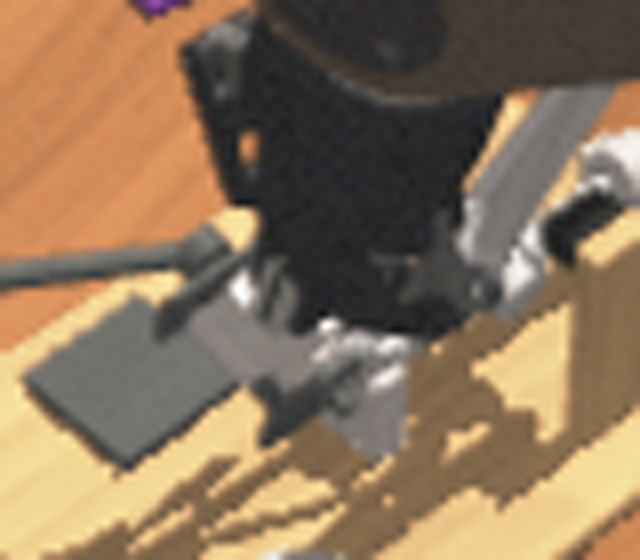

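arm_command:
  steps:
    - [[0, 0, 0], [0, 0, -0.02], -1]
    - [[0, 0, 0], [0, 0, -0.06], -1]
    - [[0, 0, 0], [0.06, 0, -0.09], -1]
    - [[0, 0, 0], [0.11, 0, -0.09], -1]
    - [[0, 0, 0], [0.11, 0, -0.09], -1]

```text
time: 5.8
eef_pos: [0.5204, 0.2023, 0.2222]
tcp_rot: [0.77, 0.619, 0.098, 0.12]
contact_force: [-1.3, -0.1, -0.5]
opening: 0.0
```

Run:
```python
from wp import *
s=get_state();print('inframe',inframe(s['eef_pos']).round(4))
show([world(x) for x in ((0,.062,.088),(0,.062,.15))],yawdown(YAW,-.3))
np.savez('w5.npz',p=s['eef_pos'],q=s['tcp_rot'])
c=read_camera('wrist'); cv2.imwrite('pics/wrist5.png',c['frame'][:,:,::-1])
c=read_camera('side'); crop(c['frame'][:,:,::-1],260,180,360,260,7,'pics/side5.png')
c=read_camera('scene'); crop(c['frame'][:,:,::-1],320,190,410,270,7,'pics/scene5.png')
```

```text
inframe [0.0047 0.1749 0.184 ]
t 5.8 pos [0.5204 0.2023 0.2222] F [-1.31 -0.12 -0.5 ] op 0.0 q [ 0.25 -0.1   2.03 -0.17  0.94  0.55]
shift [-0.1132 -0.0061  0.0956] turn [ 0.01138383 -0.00362585  0.00315236]
shift [-0.113  -0.0054  0.0336] turn [ 0.01138383 -0.00362585  0.00315236]
```

View pics/scene5.png

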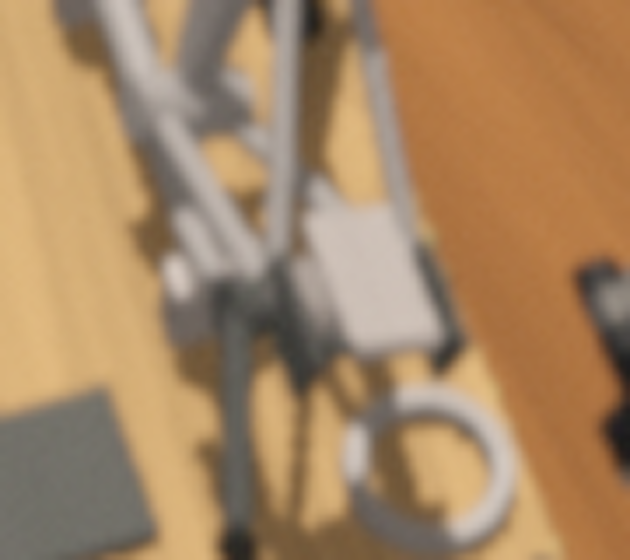

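View pics/side5.png

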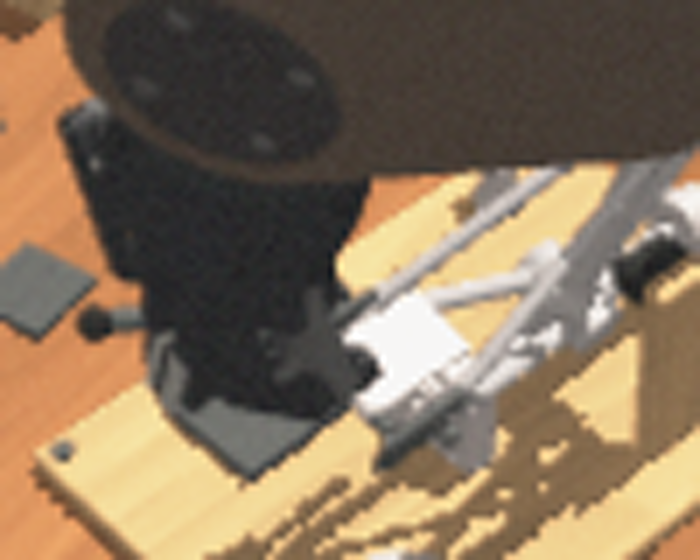

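View pics/wrist5.png

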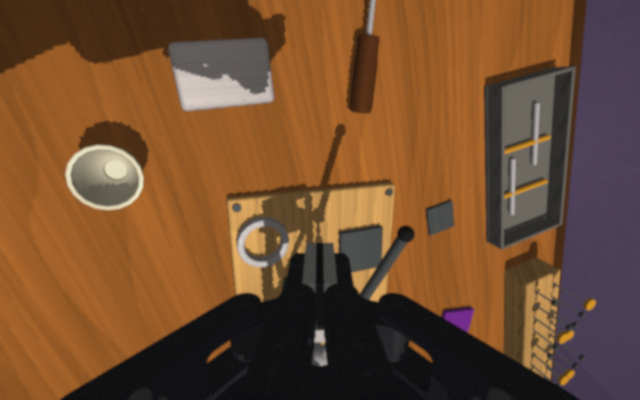

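```bash
cat >> wp.py <<'E'
def fw(x,y,z):
    return R.from_euler('z',P[2]).as_matrix()@np.array([x,y,z])+[P[0],P[1],0]
E
python3 - <<'E'
from wp import *
show([fw(.042,.126,.21),fw(.042,.126,.165)],yawdown(YAW,0))
E
```

```text
t 5.95 pos [0.5196 0.1989 0.2209] F [-0.91  0.75  0.05] op 0.004 q [ 0.24 -0.1   2.03 -0.17  0.94  0.55]
shift [-0.0454  0.0843  0.0384] turn [ 0.30935999 -0.0005929  -0.00052228]
shift [-0.0454  0.0706  0.0812] turn [ 0.30935999 -0.0005929  -0.00052228]
```

arm_command:
  steps:
    - [[0.1, 0, 0], [-0.01, 0.03, 0.0], -1]
    - [[0.2, 0, 0], [-0.03, 0.06, 0.015], -1]
    - [[0.31, 0, 0], [-0.045, 0.084, 0.03], -1]
    - [[0.31, 0, 0], [-0.045, 0.084, 0.038], -1]
    - [[0.31, 0, 0], [-0.045, 0.084, 0.038], -1]

```text
time: 6.58
eef_pos: [0.5981, 0.1339, 0.2083]
tcp_rot: [0.781, 0.625, -0.001, -0.001]
contact_force: [-1.0, -0.2, 0.2]
opening: 0.002
```

Run:
```python
from wp import *
s=get_state();print('fix',fixl(s['eef_pos']).round(4))
show([fw(.042,.126,.168),fw(.042,.132,.14),fw(.046,.128,.115),fw(.050,.120,.098),fw(.052,.11,.085)],yawdown(YAW,0))
np.savez('w6.npz',p=s['eef_pos'],q=s['tcp_rot'])
c=read_camera('wrist'); cv2.imwrite('pics/wrist6.png',c['frame'][:,:,::-1])
c=read_camera('scene'); crop(c['frame'][:,:,::-1],290,120,430,280,4,'pics/scene6.png')
```

```text
fix [0.0408 0.125  0.2083]
t 6.575 pos [0.5981 0.1339 0.2083] F [-1.01 -0.19  0.22] op 0.002 q [0.05 0.17 1.75 0.   1.22 0.28]
shift [0.001  0.0013 0.0403] turn [-0.00382066  0.00019653 -0.00241515]
shift [0.007  0.0014 0.0683] turn [-0.00382066  0.00019653 -0.00241515]
shift [0.003  0.0055 0.0933] turn [-0.00382066  0.00019653 -0.00241515]
shift [-0.005   0.0096  0.1103] turn [-0.00382066  0.00019653 -0.00241515]
shift [-0.015   0.0117  0.1233] turn [-0.00382066  0.00019653 -0.00241515]
```

View pics/scene6.png

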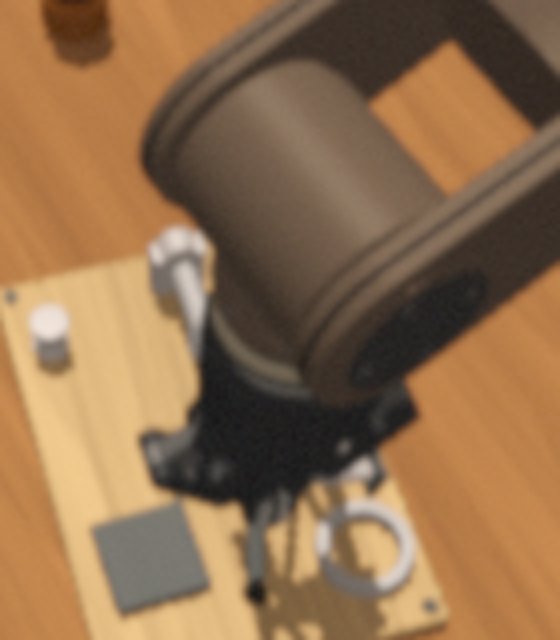

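View pics/wrist6.png

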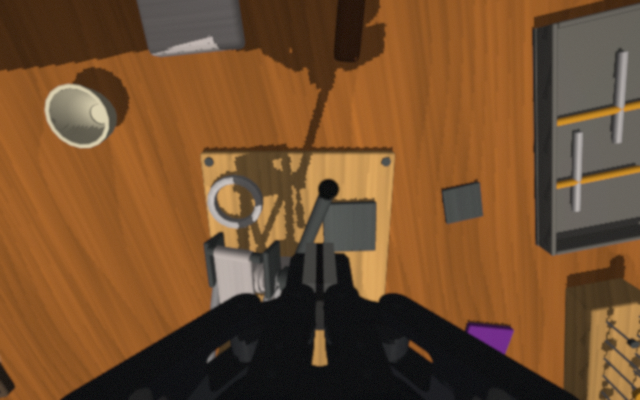

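arm_command:
  steps:
    - [[0, 0, 0], [0.001, 0.001, 0.025], -1]
    - [[0, 0, 0], [0.001, 0.001, 0.042], -1]
    - [[0, 0, 0], [0.003, 0.001, 0.054], -1]
    - [[0, 0, 0], [0.006, 0.002, 0.064], -1]
    - [[0, 0, 0], [0.006, 0.003, 0.074], -1]
    - [[0, 0, 0], [0.004, 0.004, 0.084], -1]
    - [[0, 0, 0], [0.002, 0.006, 0.094], -1]
    - [[0, 0, 0], [-0.003, 0.008, 0.104], -1]

```text
time: 7.68
eef_pos: [0.6047, 0.1305, 0.1049]
tcp_rot: [0.78, 0.625, -0.001, -0.001]
contact_force: [0.1, 0.4, -0.3]
opening: 0.001
```

Run:
```python
from wp import *
s=get_state();print('fix',fixl(s['eef_pos']).round(4))
show([fw(.050,.120,.098),fw(.052,.11,.085)],yawdown(YAW,0))
c=read_camera('wrist'); cv2.imwrite('pics/wrist7.png',c['frame'][:,:,::-1])
c=read_camera('side'); crop(c['frame'][:,:,::-1],250,130,410,290,4,'pics/side7.png')
```

```text
fix [0.048  0.1231 0.1049]
t 7.675 pos [0.6047 0.1305 0.1049] F [ 0.08  0.45 -0.3 ] op 0.001 q [0.05 0.3  1.81 0.   1.04 0.27]
shift [-0.0031  0.0021  0.0069] turn [-0.00273651 -0.00052471 -0.00019872]
shift [-0.0131  0.0041  0.0198] turn [-0.00273651 -0.00052471 -0.00019872]
```

View pics/wrist7.png

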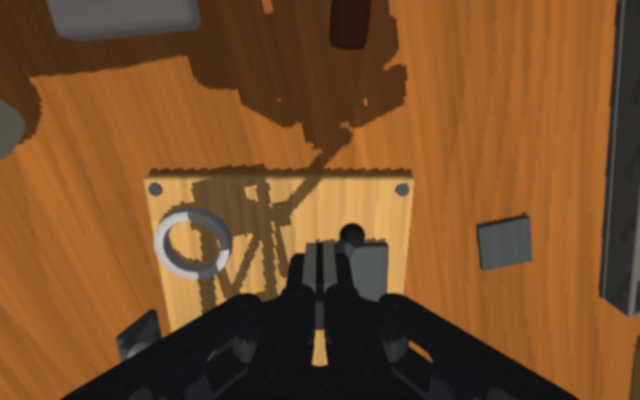

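View pics/side7.png

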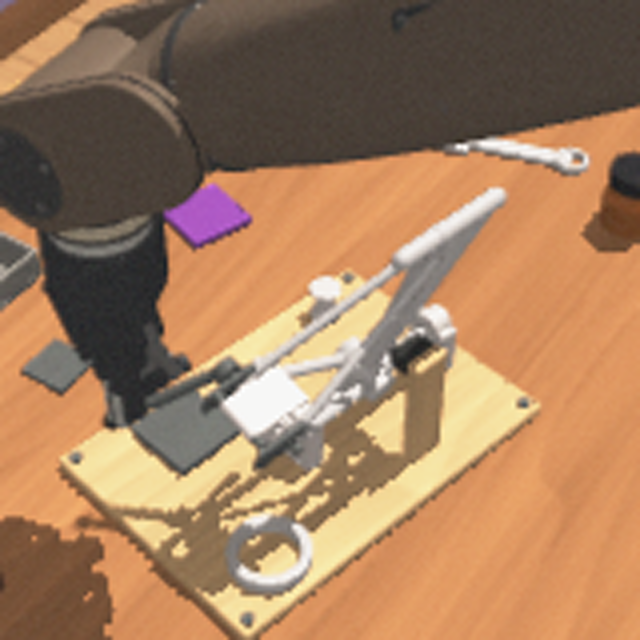

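Run:
```python
from wp import *
from fit2 import addw
from ov import stand
s=get_state();addw('w',s['eef_pos'],s['tcp_rot'])
for l in (.3,.2):
  for th in (0,.2,.4,.6,.8,1,1.2,1.85):
    print(l,th,proj('w',world(stand(th),l))[0].round(0),fixl(world(stand(th),l)).round(3), 'mid',proj('w',world(stand(th,.06,.035*60/85),l))[0].round(0),'side',((proj('side',world(stand(th,.04,.035*40/85),l))[0]-[250,130])*4).round(0))
```

```text
0.3 0 [313. 280.] [0.045 0.144 0.153] mid [292. 325.] side [165. 376.]
0.3 0.2 [327. 252.] [0.05  0.145 0.137] mid [302. 304.] side [163. 383.]
0.3 0.4 [338. 238.] [0.055 0.143 0.121] mid [312. 290.] side [163. 388.]
0.3 0.6 [346. 234.] [0.06  0.137 0.105] mid [319. 283.] side [164. 392.]
0.3 0.8 [352. 237.] [0.064 0.129 0.091] mid [325. 282.] side [168. 394.]
0.3 1 [356. 246.] [0.068 0.118 0.079] mid [330. 286.] side [173. 394.]
0.3 1.2 [359. 258.] [0.071 0.104 0.069] mid [333. 293.] side [179. 393.]
0.3 1.85 [359. 316.] [0.074 0.051 0.058] mid [336. 335.] side [206. 378.]
0.2 0 [344. 271.] [0.056 0.144 0.148] mid [318. 317.] side [156. 372.]
0.2 0.2 [350. 246.] [0.059 0.145 0.131] mid [324. 297.] side [155. 380.]
0.2 0.4 [354. 233.] [0.062 0.143 0.115] mid [328. 284.] side [156. 386.]
0.2 0.6 [357. 229.] [0.066 0.137 0.099] mid [332. 277.] side [158. 390.]
0.2 0.8 [359. 232.] [0.068 0.129 0.085] mid [336. 276.] side [162. 393.]
0.2 1 [360. 240.] [0.071 0.118 0.072] mid [338. 280.] side [168. 394.]
0.2 1.2 [361. 252.] [0.073 0.104 0.062] mid [339. 287.] side [174. 393.]
0.2 1.85 [359. 309.] [0.075 0.051 0.051] mid [340. 328.] side [201. 379.]
```

arm_command:
  steps:
    - [[0, 0, 0], [-0.004, 0.003, 0.008], -1]
    - [[0, 0, 0], [-0.008, 0.005, 0.016], -1]
    - [[0, 0, 0], [-0.013, 0.006, 0.022], -1]
    - [[0, 0, 0], [-0.017, 0.006, 0.027], -1]
    - [[0, 0, 0], [-0.017, 0.006, 0.027], -1]

```text
time: 8.4
eef_pos: [0.6051, 0.1117, 0.0759]
tcp_rot: [0.781, 0.625, -0.003, -0.002]
contact_force: [0.4, -0.7, 0.8]
opening: -0.005
```

Run:
```python
from wp import *
s=get_state();print('fix',fixl(s['eef_pos']).round(4))
c=read_camera('wrist'); cv2.imwrite('pics/wrist8.png',c['frame'][:,:,::-1])
c=read_camera('side'); crop(c['frame'][:,:,::-1],250,130,410,290,4,'pics/side8.png')
```

```text
fix [0.0524 0.1049 0.0759]
```

View pics/wrist8.png

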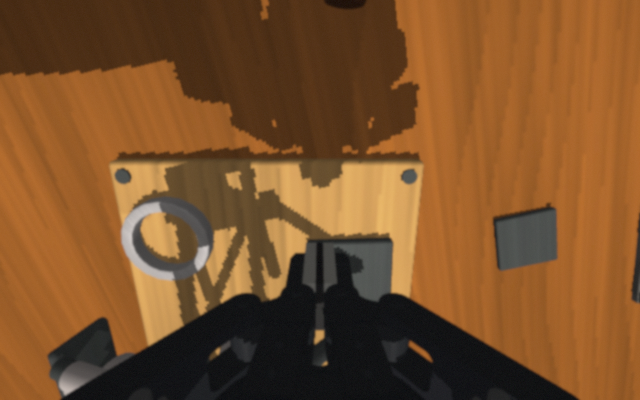

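View pics/side8.png

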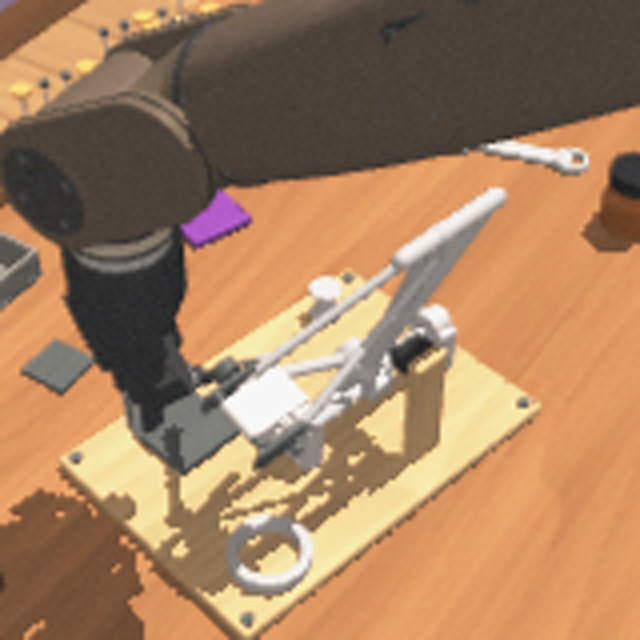

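arm_command:
  steps:
    - [[0, 0, 0], [0.02, 0, -0.02], -1]
    - [[0, 0, 0], [0.03, 0, -0.07], -1]
    - [[0, 0, 0], [0.03, 0, -0.13], -1]
    - [[0, 0, 0], [0.03, 0, -0.19], 0]
    - [[0, 0, 0], [0.03, 0, -0.24], 0.5]

```text
time: 9.12
eef_pos: [0.6137, 0.1415, 0.3203]
tcp_rot: [0.78, 0.625, -0.001, -0.001]
contact_force: [-0.1, -0.0, -0.2]
opening: 0.418
```

Run:
```python
from wp import *
s=get_state();print('fix',fixl(s['eef_pos']).round(4))
np.savez('w9.npz',p=s['eef_pos'],q=s['tcp_rot'])
c=read_camera('wrist'); cv2.imwrite('pics/wrist9.png',c['frame'][:,:,::-1])
c=read_camera('side'); crop(c['frame'][:,:,::-1],250,150,390,290,5,'pics/side9.png')
c=read_camera('scene'); crop(c['frame'][:,:,::-1],280,120,430,310,3,'pics/scene9.png')
from ov import stand
from fit2 import addw
addw('w',s['eef_pos'],s['tcp_rot'])
for th in (0,1.2,1.5,1.74,1.85): print(th,proj('w',world(stand(th)))[0].round(0),((proj('side',world(stand(th)))[0]-[250,150])*5).round(0),((proj('scene',world(stand(th)))[0]-[280,120])*3).round(0))
```

```text
fix [0.0544 0.1359 0.3203]
0 [310. 166.] [118. 381.] [220. 442.]
1.2 [333. 181.] [162. 422.] [162. 445.]
1.5 [334. 196.] [193. 408.] [149. 423.]
1.74 [335. 210.] [219. 393.] [141. 401.]
1.85 [334. 216.] [232. 384.] [138. 390.]
```

View pics/wrist9.png

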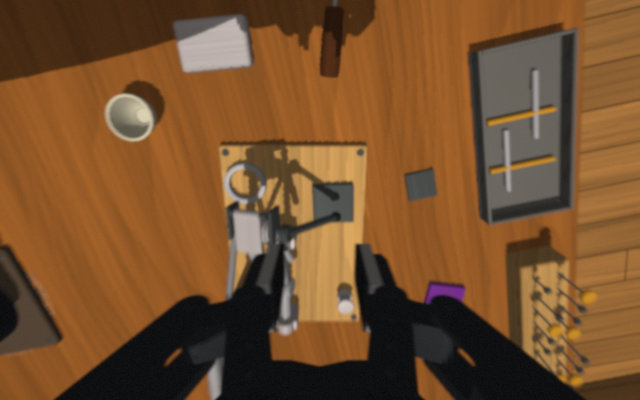

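View pics/side9.png

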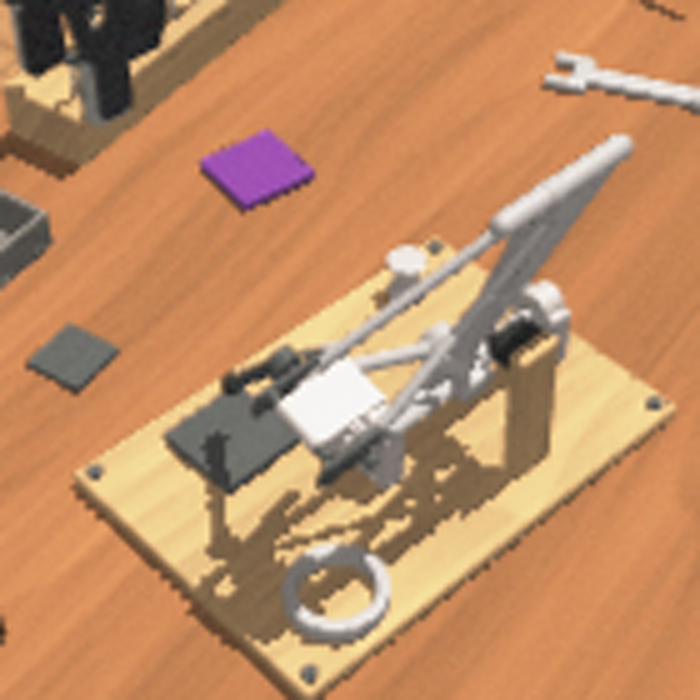

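View pics/scene9.png

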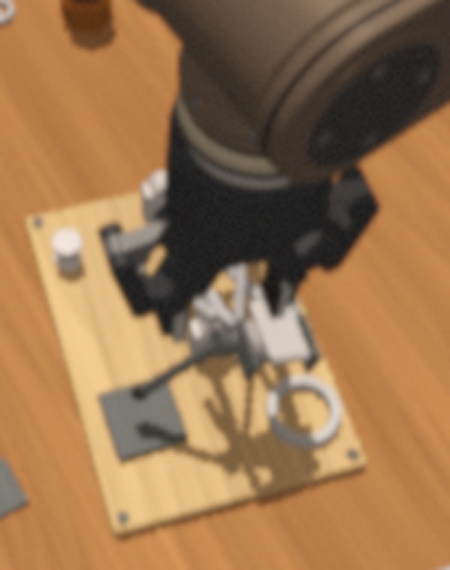

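Run:
```python
from wp import *
show([fw(-.0517,-.08,.32),fw(-.0517,-.08,.28)],yawdown(YAW,0))
```

```text
t 9.275 pos [0.6152 0.1415 0.3224] F [-0.01  0.12 -1.35] op 0.68 q [0.07 0.13 1.59 0.   1.41 0.29]
shift [-0.2163 -0.1074  0.0015] turn [ 0.00380279 -0.00230719 -0.00077167]
shift [-0.2164 -0.1075  0.0415] turn [ 0.00380279 -0.00230719 -0.00077167]
```

arm_command:
  steps:
    - [[0, 0, 0], [-0.05, -0.025, -0.01], 0.6]
    - [[0, 0, 0], [-0.1, -0.05, -0.01], 0.6]
    - [[0, 0, 0], [-0.15, -0.075, -0.01], 0.6]
    - [[0, 0, 0], [-0.2, -0.1, -0.01], 0.6]
    - [[0, 0, 0], [-0.216, -0.107, 0], 0.6]
    - [[0, 0, 0], [-0.216, -0.107, 0], 0.6]

```text
time: 10.02
eef_pos: [0.4627, -0.046, 0.3193]
tcp_rot: [0.781, 0.624, 0.001, -0.001]
contact_force: [-0.1, 0.3, 0.1]
opening: 0.801
```

Run:
```python
from wp import *
from fit2 import addw
s=get_state();print('fix',fixl(s['eef_pos']).round(4))
addw('w',s['eef_pos'],s['tcp_rot'])
show([fw(-.0517,-.08,.28)],yawdown(YAW,0)); 
c=read_camera('wrist'); a=c['frame'][:,:,::-1].copy();crop(a,180,150,460,400,2.8,'pics/wrist10.png')
for y in (-.03,-.08,-.13): print(y,((proj('w',world((0,y,.175)))[0]-[180,150])*2.8).round(0))
```

```text
fix [-0.0523 -0.0801  0.3193]
t 10.025 pos [ 0.4627 -0.046   0.3193] F [-0.06  0.33  0.08] op 0.801 q [-0.32 -0.25  1.96  0.    1.43 -0.1 ]
shift [-0.0001  0.0005  0.0393] turn [ 0.00061042 -0.00318975 -0.00261099]
-0.03 [391. -53.]
-0.08 [392. 120.]
-0.13 [392. 274.]
```

View pics/wrist10.png

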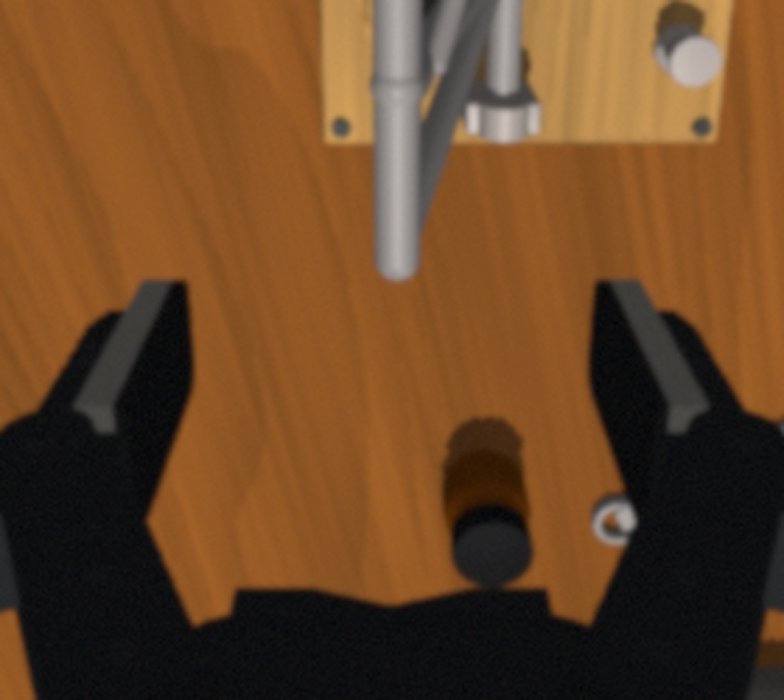

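Run:
```python
from wp import *
# along frame z: TCP at frame (0.002,-.083, z)
show([world((.002,-.083,.22)),world((.002,-.083,.156))],yawdown(YAW,-.3));
```

```text
t 10.075 pos [ 0.4634 -0.0455  0.3201] F [ 0.6  -0.02  0.74] op 0.799 q [-0.32 -0.25  1.96  0.    1.43 -0.1 ]
shift [-0.0038 -0.0116  0.0643] turn [-0.29828032 -0.00305237 -0.00192127]
shift [-0.004   0.0072  0.1254] turn [-0.29828032 -0.00305237 -0.00192127]
```

arm_command:
  steps:
    - [[-0.1, 0, 0], [-0.004, -0.008, 0.02], 0.6]
    - [[-0.2, 0, 0], [-0.004, -0.012, 0.045], 0.6]
    - [[-0.3, 0, 0], [-0.004, -0.012, 0.064], 0.6]
    - [[-0.3, 0, 0], [-0.004, -0.012, 0.064], 0.6]
    - [[-0.3, 0, 0], [-0.004, -0.012, 0.064], 0.6]

```text
time: 10.7
eef_pos: [0.4522, -0.0462, 0.2575]
tcp_rot: [0.772, 0.618, 0.096, 0.117]
contact_force: [0.9, -0.3, 0.6]
opening: 0.801
```

Run:
```python
from wp import *
s=get_state();print('inframe',inframe(s['eef_pos']).round(4))
show([world((.002,-.083,.22)),world((.002,-.083,.156))],yawdown(YAW,-.3)); 
c=read_camera('wrist'); a=c['frame'][:,:,::-1].copy();crop(a,180,150,460,400,2.8,'pics/wrist11.png')
c=read_camera('side'); crop(c['frame'][:,:,::-1],280,80,440,280,3,'pics/side11.png')
```

```text
inframe [ 0.0032 -0.0826  0.2215]
t 10.7 pos [ 0.4522 -0.0462  0.2575] F [ 0.85 -0.35  0.62] op 0.801 q [-0.35 -0.43  2.23  0.05  1.05 -0.15]
shift [-0.0004 -0.0012  0.0015] turn [ 0.00244394 -0.00316787 -0.00112526]
shift [-0.0007 -0.0013  0.0655] turn [ 0.00244394 -0.00316787 -0.00112526]
```

View pics/wrist11.png

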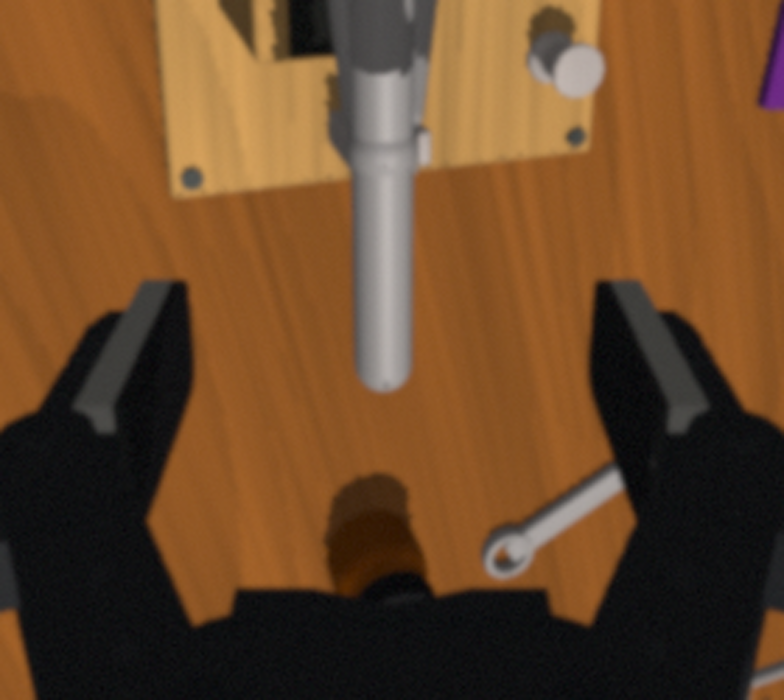

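View pics/side11.png

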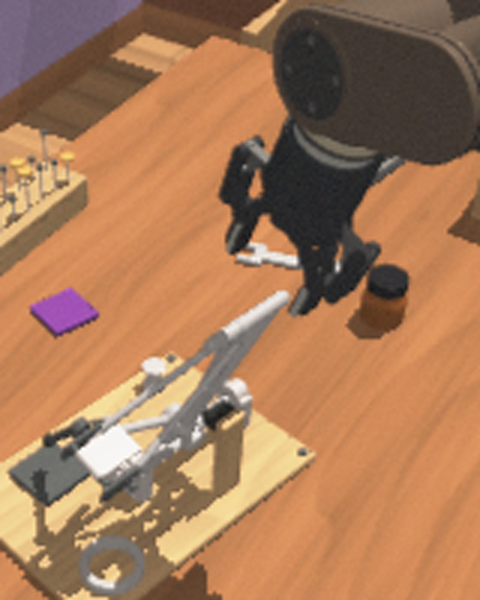

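arm_command:
  steps:
    - [[0, 0, 0], [0, -0.002, 0.02], 0.6]
    - [[0, 0, 0], [0, -0.002, 0.04], 0.6]
    - [[0, 0, 0], [0, -0.002, 0.055], 0.6]
    - [[0, 0, 0], [0, -0.002, 0.065], 0.6]
    - [[0, 0, 0], [0, -0.002, 0.067], 0.6]

```text
time: 11.42
eef_pos: [0.4703, -0.0505, 0.1929]
tcp_rot: [0.772, 0.618, 0.095, 0.117]
contact_force: [0.1, 0.0, -0.2]
opening: 0.801
```

Run:
```python
from wp import *
s=get_state();print('inframe',inframe(s['eef_pos']).round(4))
show([world((.000,-.083,.156))],yawdown(YAW,-.3)); 
c=read_camera('wrist'); a=c['frame'][:,:,::-1].copy();crop(a,180,150,460,400,2.8,'pics/wrist12.png')
```

```text
inframe [ 0.0018 -0.0828  0.1543]
t 11.425 pos [ 0.4703 -0.0505  0.1929] F [ 0.08  0.05 -0.16] op 0.801 q [-0.34 -0.32  2.27  0.05  0.89 -0.15]
shift [-0.0002 -0.0018 -0.0017] turn [ 0.0023704  -0.00292822 -0.00168498]
```

View pics/wrist12.png

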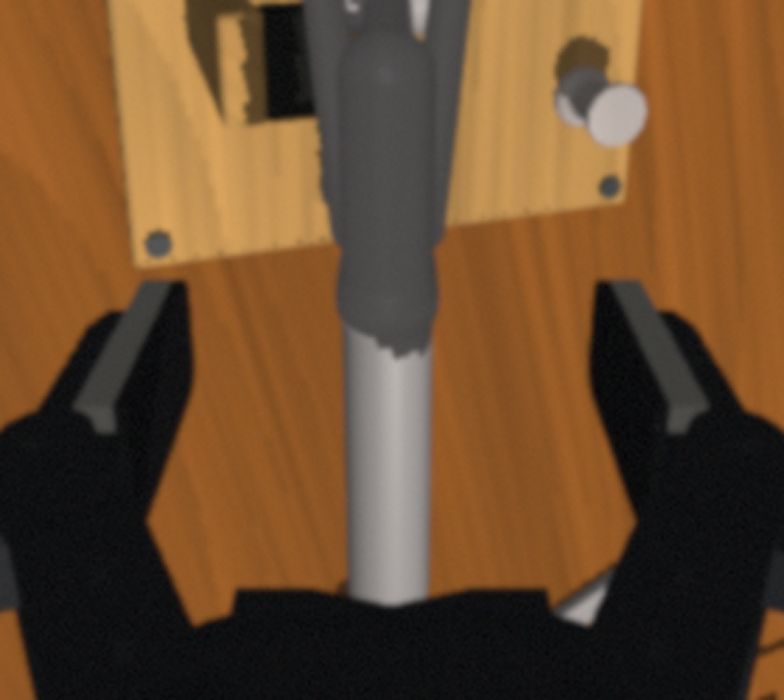

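arm_command:
  steps:
    - [[0, 0, 0], [0, -0.001, 0], 0]
    - [[0, 0, 0], [0, -0.001, 0], -0.5]
    - [[0, 0, 0], [0, -0.001, 0], -1]
    - [[0, 0, 0], [0, -0.001, 0], -1]
    - [[0, 0, 0], [0, -0.001, 0], -1]
    - [[0, 0, 0], [0, -0.001, 0], -1]
    - [[0, 0, 0], [0, -0.001, 0], -1]
  force: 50

```text
time: 12.35
eef_pos: [0.4696, -0.0504, 0.1935]
tcp_rot: [0.772, 0.618, 0.096, 0.117]
contact_force: [-2.9, 0.3, 5.0]
opening: 0.148
```

Run:
```python
from wp import *
s=get_state();print('inframe',inframe(s['eef_pos']).round(4), fixl(s['eef_pos']).round(4))
# arc: rotate the TCP frame about tipping axis
R0=R.from_quat(s['tcp_rot']).as_matrix(); f0=inframe(s['eef_pos'])
ax=R.from_euler('z',P[2]).as_matrix()@np.array([0,1,0])
for d in (.1,.2,.25,.3):
    T=world(f0,.3-d); Rt=R.from_rotvec(ax*d).as_matrix()@R0
    print(d,'shift',(R0.T@(T-s['eef_pos'])).round(4),'turn',R.from_matrix(R0.T@Rt).as_rotvec().round(4))
show([],None)
c=read_camera('wrist'); a=c['frame'][:,:,::-1].copy();crop(a,180,150,460,400,2.8,'pics/wrist13.png')
```

```text
inframe [ 0.0014 -0.0828  0.155 ] [-0.0445 -0.0828  0.1935]
0.1 shift [0.     0.0155 0.001 ] turn [ 0.1    -0.0002  0.0003]
0.2 shift [0.     0.0308 0.0035] turn [ 0.2    -0.0003  0.0006]
0.25 shift [0.     0.0383 0.0053] turn [ 0.25   -0.0004  0.0007]
0.3 shift [0.0001 0.0457 0.0075] turn [ 0.3    -0.0005  0.0008]
t 12.35 pos [ 0.4696 -0.0504  0.1935] F [-2.94  0.31  5.  ] op 0.148 q [-0.34 -0.32  2.27  0.05  0.89 -0.15]
```

View pics/wrist13.png

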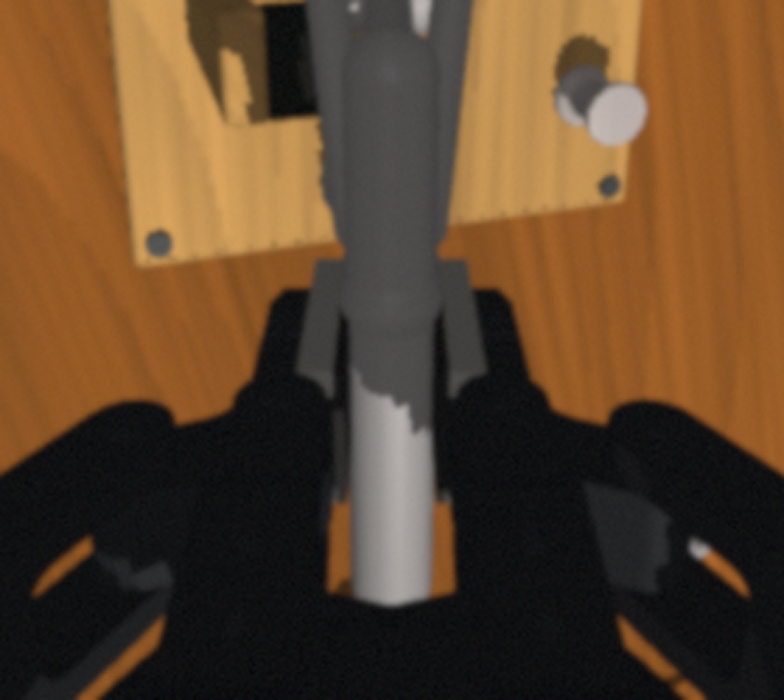

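arm_command:
  steps:
    - [[0.03, 0, 0], [0, 0.0046, 0.0001], -1]
    - [[0.06, 0, 0], [0, 0.0093, 0.0003], -1]
    - [[0.09, 0, 0], [0, 0.0139, 0.0006], -1]
    - [[0.12, 0, 0], [0, 0.0186, 0.0011], -1]
    - [[0.15, 0, 0], [0, 0.0232, 0.0017], -1]

```text
time: 13.02
eef_pos: [0.4922, -0.0554, 0.1988]
tcp_rot: [0.778, 0.623, 0.049, 0.058]
contact_force: [-0.9, -0.3, 2.0]
opening: 0.151
```

Run:
```python
from wp import *
s=get_state();print(fixl(s['eef_pos']).round(4))
show([],yawdown(YAW,-.3))
z=-R.from_quat(s['tcp_rot']).as_matrix()[:,2]; Rf=R.from_euler('z',P[2]).as_matrix(); print('tool up in fix',(Rf.T@z).round(3))
c=read_camera('side'); crop(c['frame'][:,:,::-1],250,130,410,280,4,'pics/side14.png')
```

```text
[-0.0214 -0.0828  0.1988]
t 13.025 pos [ 0.4922 -0.0554  0.1988] F [-0.89 -0.3   2.03] op 0.151 q [-0.33 -0.18  2.13  0.02  1.04 -0.12]
tool up in fix [-0.151 -0.003  0.989]
```

View pics/side14.png

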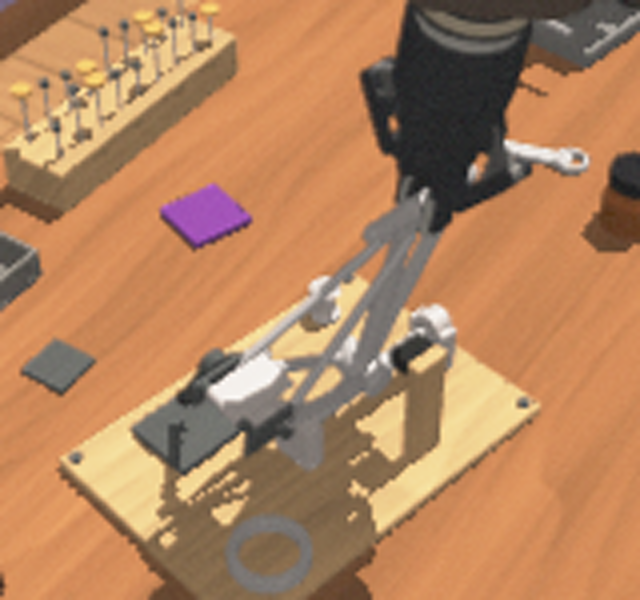

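arm_command:
  steps:
    - [[0.03, 0, 0], [0, 0.0046, 0.0001], -1]
    - [[0.06, 0, 0], [0, 0.0093, 0.0003], -1]
    - [[0.09, 0, 0], [0, 0.0139, 0.0006], -1]
    - [[0.115, 0, 0], [0, 0.0178, 0.001], -1]
    - [[0.135, 0, 0], [0, 0.0208, 0.0014], -1]
    - [[0.135, 0, 0], [0, 0.0208, 0.0014], -1]
    - [[0.135, 0, 0], [0, 0.0208, 0.0014], -1]

```text
time: 13.95
eef_pos: [0.5131, -0.06, 0.2005]
tcp_rot: [0.781, 0.625, 0.007, 0.005]
contact_force: [0.0, -0.1, 0.9]
opening: 0.148
```

Run:
```python
from wp import *
from fit2 import addw
from ov import stand
s=get_state();print(fixl(s['eef_pos']).round(4))
show([],yawdown(YAW,-.3))
z=-R.from_quat(s['tcp_rot']).as_matrix()[:,2]; Rf=R.from_euler('z',P[2]).as_matrix(); print('tool up in fix',(Rf.T@z).round(3))
A=read_camera('side')['frame'][:,:,::-1].copy();B=read_camera('scene')['frame'][:,:,::-1].copy();C=read_camera('wrist')['frame'][:,:,::-1].copy()
crop(A,260,140,380,260,5,'pics/side15.png');crop(B,290,130,410,290,4,'pics/scene15.png')
cv2.imwrite('pics/wrist15.png',C)
addw('w',s['eef_pos'],s['tcp_rot'])
for l in (-.06,0,.06): print(l,'foot side',((proj('side',world(stand(1.85),l))[0]-[260,140])*5).round(0),'scene',((proj('scene',world(stand(1.85),l))[0]-[290,130])*4).round(0),
 'bar rear side',((proj('side',world((0,-.03,.175),l))[0]-[260,140])*5).round(0),'wr',proj('w',world((0,-.03,.175),l))[0].round(0),
 'keeper mid side',((proj('side',world((0,.061,.092),l))[0]-[260,140])*5).round(0),'wr',proj('w',world((0,.061,.092),l))[0].round(0),'foot wr',proj('w',world(stand(1.85),l))[0].round(0))
```

```text
[ 0.     -0.0828  0.2005]
t 13.95 pos [ 0.5131 -0.06    0.2005] F [ 0.05 -0.12  0.87] op 0.148 q [-0.32 -0.05  2.    0.01  1.17 -0.1 ]
tool up in fix [-0.017 -0.004  1.   ]
-0.06 foot side [185. 465.] scene [143. 498.] bar rear side [361. 211.] wr [347. 166.] keeper mid side [242. 412.] wr [327. -32.] foot wr [401.  25.]
0 foot side [184. 460.] scene [142. 496.] bar rear side [375. 220.] wr [320. 166.] keeper mid side [249. 418.] wr [317. -32.] foot wr [403.  24.]
0.06 foot side [183. 454.] scene [142. 493.] bar rear side [389. 231.] wr [293. 166.] keeper mid side [256. 424.] wr [307. -32.] foot wr [405.  23.]
```

View pics/side15.png

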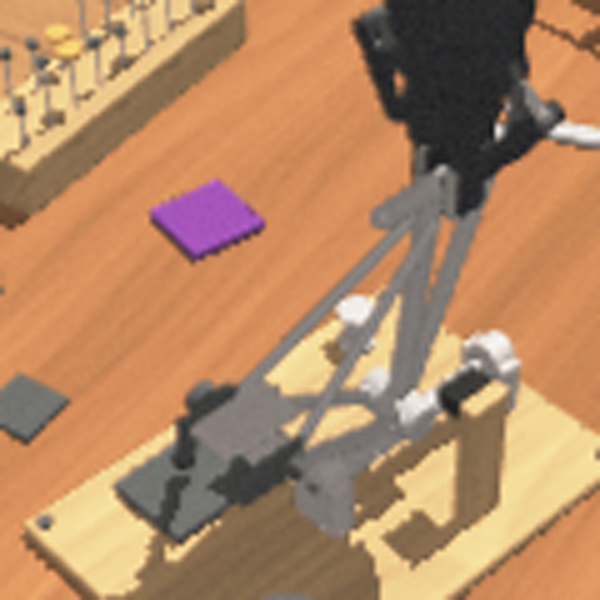

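View pics/wrist15.png

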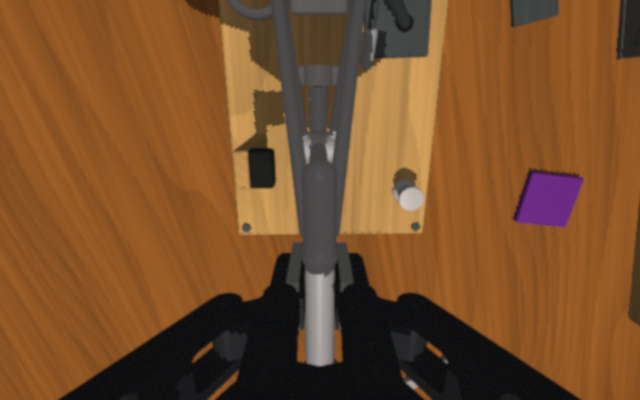

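View pics/scene15.png

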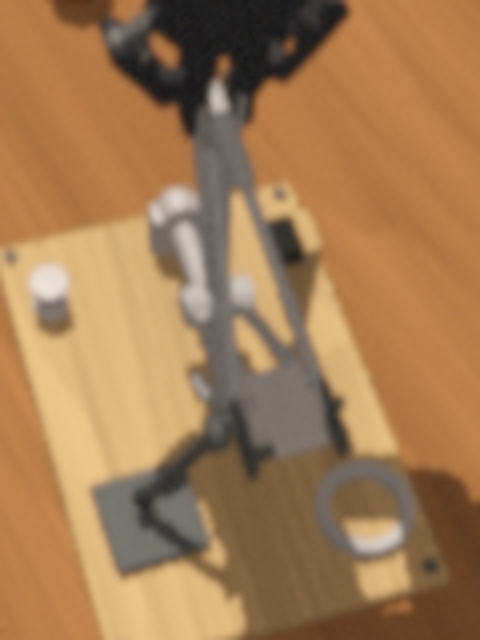

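arm_command:
  steps:
    - [[0, 0, 0], [0, 0, 0], -1]
    - [[0, 0, 0], [0, 0, 0], -1]
    - [[0, 0, 0], [0, 0, 0], -1]
    - [[0, 0, 0], [0, 0, 0], -1]

```text
time: 14.6
eef_pos: [0.5128, -0.06, 0.2004]
tcp_rot: [0.781, 0.625, 0.007, 0.005]
contact_force: [-0.7, -0.6, 0.6]
opening: 0.147
```

Run:
```python
from wp import *
s=get_state();print(fixl(s['eef_pos']).round(4),s['dq'].round(4),s['contact_force'],s['opening'])
print(sign_off())
```

```text
[-2.000e-04 -8.280e-02  2.004e-01] [ 0.0001  0.0026 -0.0012 -0.0006  0.0009 -0.0001] [-0.66262617 -0.61519094  0.60483716] 0.14748971419535106
the job is handed in; nothing more can be done
None
```

The job is handed in at about 14.6 s, with the gripper still holding the top bar and the frame upright. No verdict was reported, so what follows rests on my own measurements.

**What I did, in order:**
1. I closed the keeper flap with the shut fingers, ending with a press of about 37 N. It was seen lying flat over the hub while the stand was still folded.
2. I pushed the kickstand down past centre. Its foot then projected within about 2 pixels of the fully-down position (1.85 rad) in the wrist and side images, with the frame still leaning about 0.30 rad.
3. I gripped the bar at about 50 N, within a few mm of its middle. I then tipped the frame along its arc to upright and stopped just short of going past.

**Last checks:**
- **Upright and still:** The lean is about 0.01 rad, from the tool pose and the camera images. Joint speeds were below 0.003 rad/s.
- **Grip:** The opening of 0.147 fits the 14 mm bar, and outside force on the tool was about 1 N.
- **Foot clearance:** The foot appeared where the geometry puts it at upright, which is 8 mm above the pad. I inferred this from the projection and did not measure the contact force.
- **Other objects:** I saw no bystander or the pad move in the images taken, and I checked that by eye only.

One early check disagreed. At first the frame seemed about 15 mm off its expected place, because I had taken the centre of the base plate as the fixture origin. I refitted using all three cameras, and that matched the plate and the frame to about 1–2 pixels.

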